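Move a hanging parts caddy to the other fold-away hook

TASK

Swing the empty, folded hook of the blue post all the way out and press it home against its stop, move the yellow caddy from the red post's hook onto it so that it hangs freely by its handle, and then fold the emptied red hook back along its board and press it home against its stop, in that order. The stops are set a little differently on each post, so feel for them and press each hook home for a moment with about 10 N at the pin, never more than 30; set the caddy down gently and leave the other things on the bench alone.

Things in the scene. Friction and masses are not known exactly. Their poses are not given: they have to be found in the camera images.
- post_red: hook post with a red foot and red stripe, fixed to the bench; its hook starts swung out (0.11 to 0.19 rad short of square) and carries the caddy. Plywood board 170 wide, 18 thick, top edge at z = 190 mm, on a foot 110 x 170 x 20 mm. Origin under the board's middle; x runs from the board's front (hook) side to its back, so the front looks to -x; y runs along the board
- bracket_red: fixed hinge bracket of the red hook, origin on the hinge axis at z = 184 mm, 25 mm in front of the board. Its clamped stop plate has two studs 33 mm from the axis that stop the arm folded and swung out, both turned together up to 0.08 rad either way from square to the board (9 mm at the pin). How far is not reported and differs by post: feel for it. 10 N at the pin is 33 N at the stud
- hook_red: swing-out hook of the red post: flat aluminium bar 14 wide, 12 high, top face at z = 190 mm. Origin on the upright hinge axis at the arm's mid height (z = 184 mm); its y axis points along the arm to the pin, z up. Folded, the arm points to the post's +y; swung out, to the post's -x (a quarter turn, anticlockwise from above). The hinge is stiff (0.35 N m, 3 N at the pin) and stays where it is left
- pin_red (a point): middle (z = 210 mm) of the upright red pin at the free end of the red post's hook: 12 mm across, 110 mm from the hinge axis, rising 40 mm from the arm's top face to z = 230 mm, so clear above the board's top edge.
- seat_red (a point): point on the top face of the red post's hook arm, 50 mm from the hinge axis, where a thing hangs (under the arm the stop plate reaches down to z = 168 mm within 40 mm of the axis); its y axis points along the arm to the pin, x across it, z up
- post_blue: hook post with a blue foot and blue stripe, fixed to the bench; its hook starts empty and folded (0.1 to 0.4 rad short of parallel). Plywood board 170 wide, 18 thick, top edge at z = 190 mm, on a foot 110 x 170 x 20 mm. Origin under the board's middle; x runs from the board's front (hook) side to its back, so the front looks to -x; y runs along the board
- bracket_blue: fixed hinge bracket of the blue hook, origin on the hinge axis at z = 184 mm, 25 mm in front of the board. Its clamped stop plate has two studs 33 mm from the axis that stop the arm folded and swung out, both turned together up to 0.08 rad either way from square to the board (9 mm at the pin). How far is not reported and differs by post: feel for it. 10 N at the pin is 33 N at the stud
- hook_blue: swing-out hook of the blue post: flat aluminium bar 14 wide, 12 high, top face at z = 190 mm. Origin on the upright hinge axis at the arm's mid height (z = 184 mm); its y axis points along the arm to the pin, z up. Folded, the arm points to the post's +y; swung out, to the post's -x (a quarter turn, anticlockwise from above). The hinge is stiff (0.35 N m, 3 N at the pin) and stays where it is left
- pin_blue (a point): middle (z = 210 mm) of the upright blue pin at the free end of the blue post's hook: 12 mm across, 110 mm from the hinge axis, rising 40 mm from the arm's top face to z = 230 mm, so clear above the board's top edge.
- seat_blue (a point): point on the top face of the blue post's hook arm, 50 mm from the hinge axis, where a thing hangs (under the arm the stop plate reaches down to z = 168 mm within 40 mm of the axis); its y axis points along the arm to the pin, x across it, z up
- caddy: yellow parts caddy, about 0.25 kg: tub 60 x 90 mm, 45 high, with a rigid steel handle plate in its middle plane, 10 thick (x), 90 wide (y), top 169 mm above the underside. Window in the plate: 70 wide (y), from the rim (45) up to the bar's underside (129). It hangs with the hook arm through the window, bar across the arm. Origin under the tub's middle, z up
- caddy_grip (a point): where to hold the caddy: centre of its top bar, 12 mm below the bar's top edge and 28 mm above its underside; bar 10 mm thick (x), axes as the caddy's
- caddy_bar (a point): centre of the underside of the caddy's top bar, the face that rests on a hook arm; 129 mm above the caddy's underside, axes as the caddy's
- glue_bottle: brown glue bottle with a blue cap, 47 across, 88 high, standing; origin under its centre. A bystander: leave it where it is
- tape_black: roll of black tape, 55 across, 19 high, lying flat; origin under its centre. A bystander: leave it where it is
- element_spool: orange wire spool, 52 across, 32 high; origin under its centre. A bystander: leave it where it is
- terminal_block: white terminal block, 18 x 62 x 18 mm; origin under its centre. A bystander: leave it where it is
There are look-alikes about, which are no part of the job. Of the things that look like the caddy, the largest one is meant.

How it is judged:
On the way, in this order (a step that is already met when the one before it is completed fails the run):
1. blue hook swung out and pressed against its outer stop stud with at least 15 N at the stud (5 N at the pin) (angle between the y axis of hook_blue and the x axis of post_blue, either way round below 0.12 rad and contact force between bracket_blue and hook_blue above 15 N), for 0.1 s.
2. caddy hangs from the swung-out blue hook, let go and at rest (angle between the y axis of hook_blue and the x axis of post_blue, either way round below 0.12 rad and y of caddy_bar in the frame of seat_blue between -0.035 and 0.045 m and x of caddy_bar in the frame of seat_blue between -0.025 and 0.025 m and z of caddy_bar in the frame of seat_blue between -0.004 and 0.005 m and angle between caddy_bar's own z axis and vertical below 0.12 rad and contact force between each of the arm, the fingers and caddy below 0.1 N and linear speed of caddy below 0.03 m/s), for 0.3 s.
3. emptied red hook folded and pressed against its inner stop stud with at least 15 N at the stud (5 N at the pin) (angle between the y axis of hook_red and the y axis of post_red, either way round below 0.12 rad and contact force between bracket_red and hook_red above 15 N), for 0.1 s.
At the end, for the whole second after the job is handed in: The blue hook is swung out (within 0.12 rad of square to its board), the caddy hangs from it by its handle bar, upright and at rest, the bar lying on the arm between hinge and pin; the red hook is folded (within 0.12 rad of parallel to its board); nothing is held (all of step 2 and angle between the y axis of hook_red and the y axis of post_red, either way round below 0.12 rad); the robot touches nothing.
It fails at once if a hook forced against its stop stud with more than 100 N at the stud (30 N at the pin) (contact force between bracket_blue and hook_blue above 100 N or contact force between bracket_red and hook_red above 100 N).
It fails at once if a bystander (glue bottle, tape, spool, terminal block) moved more than 15 mm (distance of any of glue_bottle, tape_black, element_spool, terminal_block from where it was at the start of the episode above 0.015 m).
It fails at once if caddy tipped by more than 35 degrees (angle between caddy_bar's own z axis and vertical above 0.61 rad).
It fails at once if caddy pressed against a hook with more than 40 N (contact force between caddy and hook_red above 40 N or contact force between caddy and hook_blue above 40 N).
It also fails if it takes over 72 s, if anything falls off the work surface, if the arm or the gripper's body presses on something with over 40 N, if the wrist force passes 120 N, or if a joint passes its speed limit or range.

ROBOT

A 6-joint arm with a two-finger parallel gripper is mounted at the origin on a cart in front of the work surface, level with it; the furniture and walls round the work are solid. World frame = base frame: x ahead of the robot, y to its left, z up, the work surface at z = 0. Lengths are in m, angles in rad, forces in N, time in s.
With the tool pointing down it reaches from about 0.275 to 0.725 m from the base axis. Payload 15.9 kg.
Tool frame: the origin (TCP) lies at the very end of the fingers, on their centre line; the grasp point (between the pads) lies 19 mm behind it; x points along the fingers, y is the direction in which the jaws open and shut, and the axes are right-handed (so a half turn about x gives the same grasp; the last joint's range is limited). The gripper opens to 85 mm and grips with 20 to 120 N. Pads are 22 mm wide; open, the fingers measure 114 mm over their backs; the gripper's body (76 mm by 85 mm) begins 54 mm behind the grasp point. The pads swing forward as they close: fully open they stand 13 mm farther back than shut.
Start: joints at [-1.154, 0.213, -0.034, 1.323, 0, 1.571], TCP at [0.202, -0.457, 0.231] pointing down, gripper open.
Joint ranges: [-2.98, 2.98], [-0.74, 1.72], [-1.14, 1.35], [-2.1, 2.04], [-1.57, 1.44], [-3.14, 3.14]. Speed limits (rad/s): [1.89, 1.89, 2.39, 2.57, 3.14, 3.14].

INTERFACE

Orientations are given as [roll, pitch, yaw] about the fixed x, y, z axes, in that order (R = Rz(yaw) Ry(pitch) Rx(roll)).
In Python, from rig import arm, camera, get_calibration, sign_off, models gives the robot as it stands. The module is installed in compiled form; this text tells all that it offers.
- The arm moves only by the shell command python3 -m inch 'ROWS' [FORCE]. ROWS is JSON, a list of rows, each an object with "hand": the opening, from 0 (shut) to 1 (fully open); "slide": the shift along the tool's x, y, z in m, a list of three; "delta_rot": the turn, a rotation vector about the tool's x, y, z in degrees, a list of three. A call has 1 to 8 rows; each row shifts and turns the commanded pose from where the row before left it, along the tool's axes as they then stand; what a row does not reach is not made up. A row lasts 1/8 s, in which the tool goes at most 62.5 mm and 10.7 degrees, less where a joint would pass 70% of its speed; a pose out of reach is approached as far as the arm can. A call with a gripper value outside its range is refused whole. The fingers move at their own pace and stop on an object; FORCE is the grip in N (left out, the last holds). Time passes only in rows, so rows that do not move let the fingers close. It gives the time, the measured TCP pose, the force and the opening at its end, in the units of the state.
- arm.state(): the state, without advancing time (a new reading comes with each control period).
- camera(name): name is "scene" or "top"; returns the picture (420x560x3 uint8, blue, green, red); there is no depth.
- get_calibration(name): a dict with "intrinsics" (3x3 intrinsics, pixels), "distortion" ([k1, k2, p1, p2, k3] as OpenCV has them; the pictures are not rectified), "T" (4x4, takes a point from camera to world coordinates). Camera axes: x right, y up, looking along -z (the intrinsics and any distortion apply to the point x, -y, -z); pixel columns grow to the right and rows downward; lengths in m; the calibration is good to about 2 mm. A picture is of the moment at which its call begins. get_calibration takes no time and is no camera call.
- sign_off(): hands the job in, once; it reports no verdict.
Trained networks look in the newest picture that a camera, given by its name, has taken for a name from the list of things; names that differ only in an ending like _2 or _b are one class to them, and where a whole thing is asked for, a point or a joint stands for the part that bears it (a point fixed in the world has none). Each returns a list of dicts, best first, with "score" (0 to 1); they miss things now and then, are a little off and sometimes report something else, mostly with a low value. They report only what shows in the picture. A call takes as long as a camera call. They do not tell look-alikes from the thing itself.
- models.spot_in(camera, name): "rect" ([left, top, right, bottom] in pixels, round what is visible of it).
- models.outline_of(camera, name): "region" (420x560 bool, what is visible of it) and "rect" ([left, top, right, bottom] in pixels, round what is visible of it).
- models.mark_of(camera, name): "position" ([column, row] in pixels: a listed point, or the origin of a listed thing).
The state is a dict: "t": time; "joint_positions": joint angles; "qd": joint speeds; "effort": joint torques, N m; "tool_pos": TCP position; "eef_rot": TCP orientation; "wrist_force": force on the tool from outside, world axes, zero at the start; "ft_torque": the same for the moment, N m; "width": opening from 0.0 (shut) to 1.0 (fully open).
Only numpy, scipy, OpenCV 4.12 (cv2) and the standard library are available. Lean on these libraries where they do the work, as an engineer would, in place of code of your own. Each camera call takes 0.05 s, during which the arm holds its last target.

## Working session

There is one attempt and no reset: what is moved stays moved. The work goes in short steps, Python scripts to look and compute and a shell command to move; the robot and the scene stay as the last step left them, time stands still between calls to the robot, and variables do not carry over. Pictures are saved under pics/ and viewed, and the job is handed in when it is done.

```bash
mkdir -p pics; ls
python3 - <<'E'
from rig import arm,camera,get_calibration,models
import cv2,numpy as np
s=arm.state();print(s)
for n in("scene","top"):
    im=camera(n);cv2.imwrite(f"pics/{n}0.png",im)
    c=get_calibration(n);print(n,c)
E
```

```text
pics
{'t': 0.0, 'joint_positions': array([-1.15400715e+00,  2.13373867e-01, -3.50305288e-02,  1.32347388e+00,
       -3.51883757e-05,  1.57079988e+00]), 'qd': array([ 0.0017432 ,  0.00110604,  0.00120633,  0.00197433, -0.00242587,
        0.00107325]), 'effort': array([-2.31703007e-04, -6.86175299e+01,  4.87114656e+01,  1.76311849e-02,
       -1.47603402e-05, -1.60499565e-05]), 'tool_pos': array([ 0.20227524, -0.45691235,  0.23081864]), 'eef_rot': array([-1.53828104,  1.56971381,  2.02009725]), 'wrist_force': array([ 0.5392148 , -0.69752142, -0.34556635]), 'ft_torque': array([-0.04959358, -0.00809014,  0.00577875]), 'width': 0.9996451407789709}
scene {'intrinsics': array([[527.12397859,   0.        , 277.6402023 ],
       [  0.        , 527.12397859, 208.45271563],
       [  0.        ,   0.        ,   1.        ]]), 'distortion': array([-0.15178214,  0.        ,  0.        ,  0.        ,  0.        ]), 'T': array([[-0.60839679,  0.30743101, -0.731669  , -0.56738382],
       [-0.79328843, -0.2627374 ,  0.54923813,  0.82968191],
       [-0.02338397,  0.91457927,  0.40373005,  0.74094113],
       [ 0.        ,  0.        ,  0.        ,  1.        ]])}
top {'intrinsics': array([[479.42749414,   0.        , 274.22730734],
       [  0.        , 479.42749414, 207.41421744],
       [  0.        ,   0.        ,   1.        ]]), 'distortion': array([-0.17070456,  0.        ,  0.        ,  0.        ,  0.        ]), 'T': array([[-0.00589071,  0.9973191 , -0.07293771,  0.4443544 ],
       [-0.99997355, -0.00556371,  0.00468554,  0.02906427],
       [ 0.00426718,  0.07296338,  0.99732549,  1.48458453],
       [ 0.        ,  0.        ,  0.        ,  1.        ]])}
```

View pics/scene0.png

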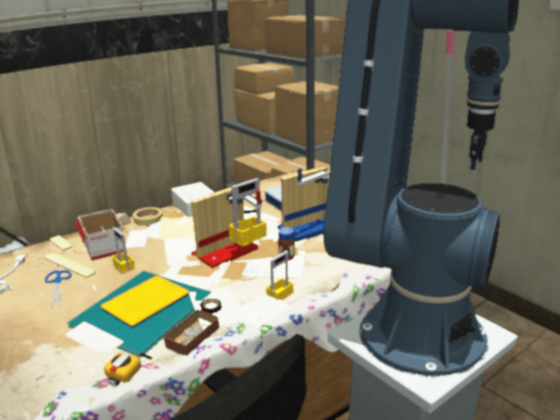

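View pics/top0.png

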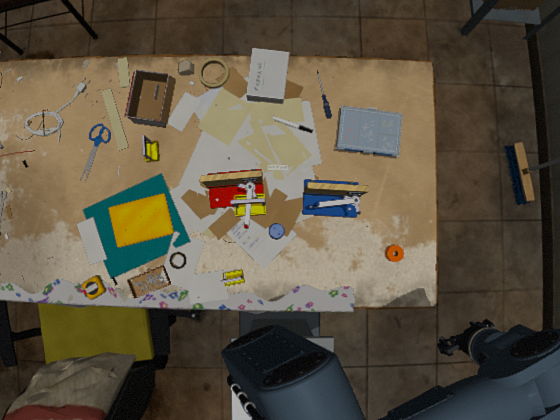

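The scene picture shows the red post with the caddy near (230,225) and the blue post near (305,210). In the top picture, red is near (235,190), blue near (335,195), and smaller yellow caddies sit at (150,148) and (233,277). The bottle is at (277,232) and the spool at (395,254).

```bash
cat > h.py <<'E'
import cv2,numpy as np
from rig import arm,camera,get_calibration,models
def ray(n,p):
    c=get_calibration(n);u=cv2.undistortPoints(np.array([[p]],float),c["intrinsics"],c["distortion"])[0,0]
    d=c["T"][:3,:3]@np.array([u[0],-u[1],-1]);return c["T"][:3,3],d
def toz(n,p,z):
    o,d=ray(n,p);return o+d*(z-o[2])/d[2]
def proj(n,P):
    c=get_calibration(n);Q=np.linalg.inv(c["T"])@np.append(P,1)
    q=np.array([[Q[0],-Q[1],-Q[2]]])
    return cv2.projectPoints(q,np.zeros(3),np.zeros(3),c["intrinsics"],c["distortion"])[0][0,0]
def crop(n,im,x0,y0,x1,y1,f,name):
    cv2.imwrite(f"pics/{name}.png",cv2.resize(im[y0:y1,x0:x1],None,fx=f,fy=f,interpolation=cv2.INTER_CUBIC))
E
python3 - <<'E'
from h import *
im=cv2.imread("pics/top0.png");crop("top",im,190,160,380,300,4,"tc0")
im=cv2.imread("pics/scene0.png");crop("s",im,180,150,350,300,4,"sc0")
camera("top")
Z={"pin_red":.21,"pin_blue":.21,"seat_red":.19,"seat_blue":.19,"caddy_grip":.218,"bracket_red":.184,"bracket_blue":.184,"post_red":0,"post_blue":0,"glue_bottle":0,"tape_black":0,"element_spool":0,"terminal_block":0}
for k,z in Z.items():
    for r in models.mark_of("top",k)[:3]:
        print(k,round(r["score"],2),np.round(r["position"],1),toz("top",r["position"],z).round(4))
print(arm.state()["t"])
E
```

```text
pin_red 0.56 [248. 202.] [0.5524 0.093  0.21  ]
pin_red 0.46 [243.1 224.2] [0.4933 0.1062 0.21  ]
pin_red 0.35 [334.  199.5] [ 0.5579 -0.1371  0.21  ]
pin_blue 0.6 [317.5 202.8] [ 0.5493 -0.0926  0.21  ]
pin_blue 0.26 [330.5 193.7] [ 0.5736 -0.1279  0.21  ]
seat_red 0.79 [245.8 202. ] [0.5542 0.1    0.19  ]
seat_blue 0.77 [334.1 198.3] [ 0.563 -0.14   0.19 ]
seat_blue 0.47 [277.6 165.3] [0.6542 0.0131 0.19  ]
seat_blue 0.35 [277.2 233.5] [0.4684 0.0154 0.19  ]
caddy_grip 0.97 [247.4 205.2] [0.5433 0.0942 0.218 ]
caddy_grip 0.72 [144.3 145.4] [0.7077 0.3748 0.218 ]
caddy_grip 0.56 [230.8 279.5] [0.3473 0.1386 0.218 ]
bracket_red 0.63 [250.5 184.8] [0.6018 0.0874 0.184 ]
bracket_red 0.31 [352.9 201. ] [ 0.5559 -0.1925  0.184 ]
bracket_blue 0.63 [350.4 199.1] [ 0.5611 -0.1857  0.184 ]
post_red 0.74 [237.4 187.1] [0.6171 0.1365 0.    ]
post_blue 0.74 [329.9 193.8] [ 0.5946 -0.1519  0.    ]
glue_bottle 0.73 [273.5 233.5] [0.472  0.0248 0.    ]
tape_black 0.72 [177.1 259. ] [0.394  0.3247 0.    ]
tape_black 0.57 [337.3 199.7] [ 0.576  -0.1748  0.    ]
element_spool 0.68 [392.9 258.4] [ 0.3912 -0.3477  0.    ]
terminal_block 0.66 [275.2 164.8] [0.6866 0.0183 0.    ]
0.8
```

View pics/tc0.png

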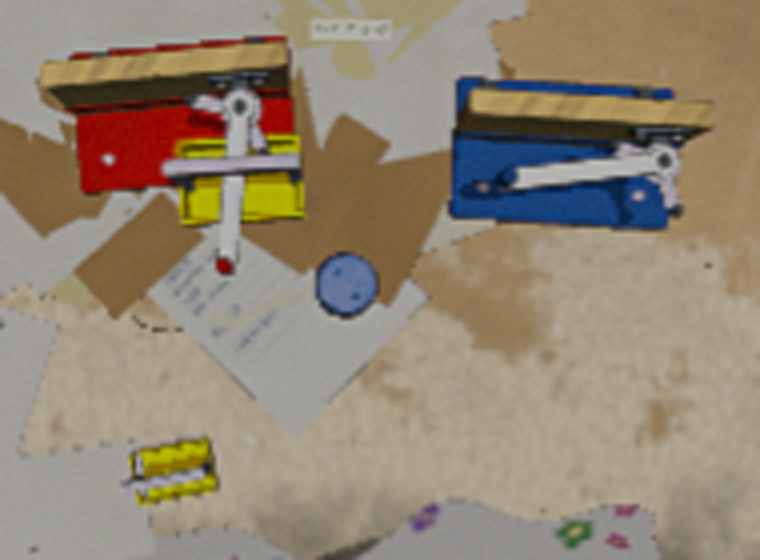

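View pics/sc0.png

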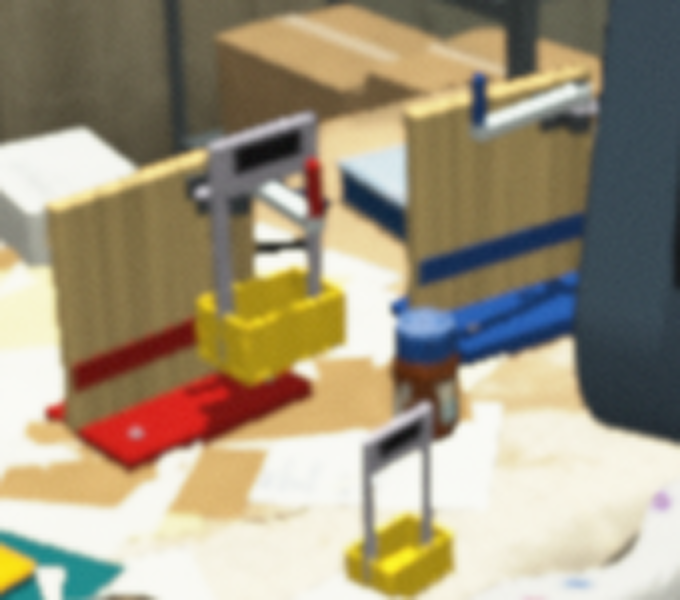

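The top crop shows the blue hook folded, its hinge near (356,200) and pin near (318,204). The red hook is swung out with its pin at (246,226), and the caddy bar crosses it from (231,202) to (264,200). I'll zoom in further for measurements.

Run:
```python
from h import *
im=cv2.imread("pics/top0.png");crop("top",im,298,170,373,222,10,"tb");crop("t",im,198,165,273,235,8,"tr")
```

```text
(no output)
```

View pics/tb.png

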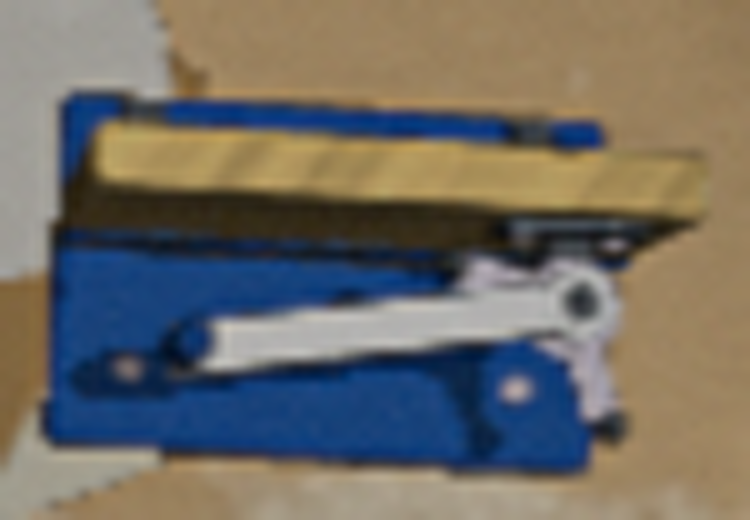

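View pics/tr.png

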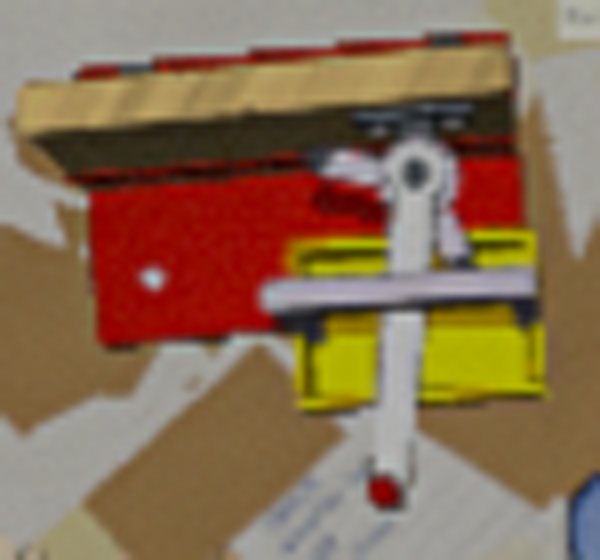

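Run:
```python
from h import *
def B(x,y,z):return toz("top",((x+.5)/10-.5+298,(y+.5)/10-.5+170),z)
def R(x,y,z):return toz("top",((x+.5)/8-.5+198,(y+.5)/8-.5+165),z)
for nm,F,h,p,b1,b2,k1,k2 in(("blue",B,(583,298),(190,340),(95,185),(700,220),(100,122),(705,155)),("red",R,(415,172),(384,490),(20,132),(515,95),(20,88),(515,48))):
    H=F(*h,.196);P=F(*p,.23);a=F(*b1,.19);b=F(*b2,.19)
    d=a-b;yaw=np.arctan2(d[1],d[0]) # post +y direction
    # front=-x ; y dir = d
    L=np.linalg.norm(d);y=d/L;x=np.array([y[1],-y[0],0])
    v=P-H;ang=np.arctan2(v[1],v[0])
    print(nm,"H",H.round(4),"P",P.round(4),"len",np.linalg.norm(v[:2]).round(4),"board",a.round(4),b.round(4),L.round(4),"ydir ang",yaw.round(3),"arm ang",ang.round(3),"rel",(ang-yaw).round(3),"hinge front dist",np.dot(x,H-a).round(4), "along",np.dot(y,H-b).round(4))
    a=F(*k1,.19);b=F(*k2,.19);d=a-b;print("back yaw",np.arctan2(d[1],d[0]).round(3),np.linalg.norm(d))
e1=R(268,297,.23);e2=R(540,283,.23);print(e1,e2,(e1+e2)/2,np.linalg.norm(e1-e2))
# scene check
camera("scene")
for k in("pin_red","pin_blue","caddy_grip","caddy"):
    for r in models.mark_of("scene",k)[:2]:print(k,r["score"],np.round(r["position"],1))
for P in((.485,.097,.21),(.55,-.0875,.21),(.548,.094,.218)):print(proj("scene",P))
```

```text
blue H [ 0.5593 -0.1986  0.196 ] P [ 0.5457 -0.0882  0.23  ] len 0.1113 board [ 0.5913 -0.0666  0.19  ] [ 0.5811 -0.2325  0.19  ] 0.1662 ydir ang 1.509 arm ang 1.694 rel 0.184 hinge front dist -0.0238 along 0.0325
back yaw 1.513 0.16641887759430682
red H [0.5969 0.0897 0.196 ] P [0.4882 0.0985 0.23  ] len 0.109 board [0.6123 0.225  0.19  ] [0.6238 0.0559 0.19  ] 0.1694 ydir ang 1.639 arm ang 3.061 rel 1.422 hinge front dist -0.0245 along 0.0355
back yaw 1.645 0.16968559436580996
[0.55183401 0.13655439 0.23      ] [0.55593344 0.04712907 0.23      ] [0.55388372 0.09184173 0.23      ] 0.08951923226524472
pin_red 0.54 [260.7 198. ]
pin_blue 0.62 [297.1 171.9]
caddy_grip 0.77 [278.2 258.8]
caddy_grip 0.73 [245.6 185.9]
caddy 0.75 [248.1 235.6]
caddy 0.61 [125.2 267.3]
[259.9225839  196.88099398]
[298.28377445 174.53111853]
[247.18392723 187.13629277]
```

```bash
cat >> h.py <<'E'
from scipy.spatial.transform import Rotation as Ro
def pose():
    s=arm.state();return s["tool_pos"],Ro.from_euler("xyz",s["eef_rot"]).as_matrix(),s
def goto(x,y,z,jaw):
    """world target TCP, jaw angle in the plane (mod pi): prints turn about tool x first(deg), then slide in turned axes"""
    p,R,s=pose()
    Y=R[:,1];cur=np.arctan2(Y[1],Y[0]);d=(jaw-cur+np.pi/2)%np.pi-np.pi/2   # world yaw
    X=np.array([0,0,-1.]);j=cur+d;Yt=np.array([np.cos(j),np.sin(j),0]);T=np.c_[X,Yt,np.cross(X,Yt)]
    rv=Ro.from_matrix(R.T@T).as_rotvec(degrees=True)
    dl=np.array([x,y,z])-p
    print("pos",p.round(4),"jaw",round(cur,3),"turn",rv.round(2),"slide after turn",(T.T@dl*1000).round(1),"t",round(s["t"],2),"F",s["wrist_force"].round(1),"w",round(s["width"],3),"q",s["joint_positions"].round(2))
    print("T z axis",T[:,2].round(3))
E
python3 - <<'E'
from h import *
p,R,s=pose();print(R.round(3))
goto(.5457,-.088,.26,1.694+np.pi/2)
E
```

```text
[[-0.     0.405 -0.914]
 [-0.    -0.914 -0.405]
 [-1.    -0.     0.   ]]
pos [ 0.2024 -0.4572  0.2313] jaw -1.154 turn [-73.18   0.     0.  ] slide after turn [ -28.7  386.1 -324.2] t 1.05 F [ 0.  -0.1  0.1] w 0.995 q [-1.15  0.21 -0.03  1.32 -0.    1.57]
T z axis [ 0.123 -0.992  0.   ]
```

```bash
python3 -m inch '[{"hand":0.4,"slide":[-0.015,0,0],"delta_rot":[-10.5,0,0]},{"hand":0.4,"slide":[-0.014,0,0],"delta_rot":[-10.5,0,0]},{"hand":0.4,"slide":[0,0,0],"delta_rot":[-10.5,0,0]},{"hand":0.4,"slide":[0,0,0],"delta_rot":[-10.5,0,0]},{"hand":0.4,"slide":[0,0,0],"delta_rot":[-10.5,0,0]},{"hand":0.4,"slide":[0,0,0],"delta_rot":[-10.5,0,0]},{"hand":0.4,"slide":[0,0,0],"delta_rot":[-10.2,0,0]},{"hand":0.4,"slide":[0,0.04,-0.04],"delta_rot":[0,0,0]}]' 40
python3 - <<'E'
from h import *
goto(.5457,-.088,.26,1.694+np.pi/2)
E
```

```text
t: 2.05
tool_pos: [0.2364, -0.4136, 0.2598]
eef_rot: [-1.742, 1.57, 3.095]
wrist_force: [1.0, -0.3, -0.5]
width: 0.398
pos [ 0.2364 -0.4136  0.2598] jaw 0.124 turn [ 0.07 -0.    0.03] slide after turn [-2.000e-01  3.470e+02 -2.851e+02] t 2.05 F [ 1.  -0.3 -0.5] w 0.398 q [-1.05  0.16 -0.03  1.38 -0.    0.4 ]
T z axis [ 0.123 -0.992  0.   ]
```

```bash
python3 -m inch '[{"hand":0.4,"slide":[0,0.043,-0.035],"delta_rot":[0,0,0]},{"hand":0.4,"slide":[0,0.043,-0.035],"delta_rot":[0,0,0]},{"hand":0.4,"slide":[0,0.043,-0.035],"delta_rot":[0,0,0]},{"hand":0.4,"slide":[0,0.043,-0.035],"delta_rot":[0,0,0]},{"hand":0.4,"slide":[0,0.043,-0.035],"delta_rot":[0,0,0]},{"hand":0.4,"slide":[0,0.043,-0.035],"delta_rot":[0,0,0]},{"hand":0.4,"slide":[0,0.043,-0.035],"delta_rot":[0,0,0]},{"hand":0.4,"slide":[0,0.04,-0.035],"delta_rot":[0,0,0]}]'
python3 - <<'E'
from h import *
im=camera("top");crop("t",im,290,170,370,230,10,"t2");im=camera("scene");crop("t",im,240,130,340,205,8,"s2")
goto(.5457,-.088,.26,1.694+np.pi/2)
E
```

```text
t: 3.05
tool_pos: [0.5422, -0.091, 0.2603]
eef_rot: [1.142, 1.571, -0.305]
wrist_force: [0.3, -0.9, 0.0]
width: 0.4
pos [ 0.5434 -0.0891  0.2594] jaw 0.128 turn [ 0.25 -0.06  0.01] slide after turn [-0.6  2.5 -0.8] t 3.15 F [ 0.4 -0.9  0.4] w 0.403 q [-0.16  0.32  0.18  1.43  0.    1.28]
T z axis [ 0.123 -0.992  0.   ]
```

View pics/s2.png

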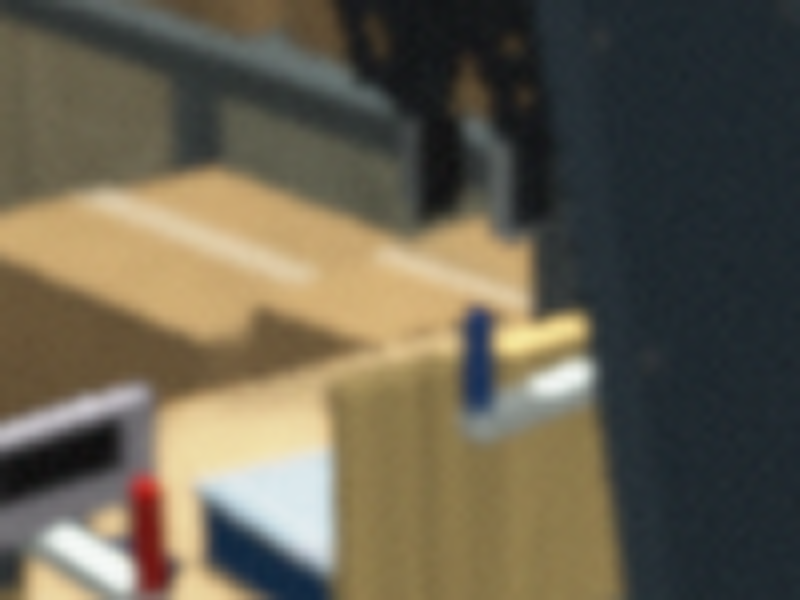

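View pics/t2.png

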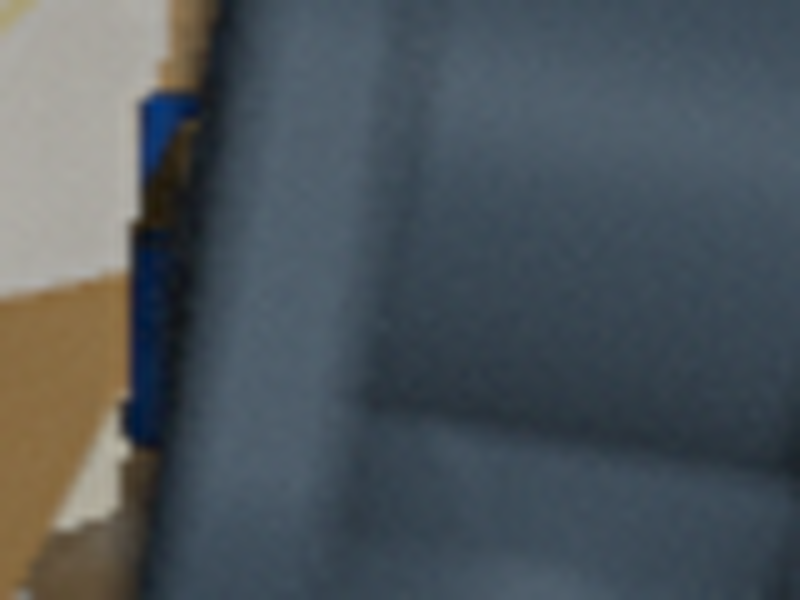

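The scene view shows the jaws just above the blue pin at (300,175), one on each side. The top view is blocked by the arm. I'll lower the fingers around the pin.

```bash
python3 -m inch '[{"hand":0.4,"slide":[0.02,0.0025,0],"delta_rot":[0,0,0]},{"hand":0.4,"slide":[0.02,0,0],"delta_rot":[0,0,0]},{"hand":0.4,"slide":[0.02,0,0],"delta_rot":[0,0,0]},{"hand":0.4,"slide":[0,0,0],"delta_rot":[0,0,0]}]'
python3 - <<'E'
from h import *
im=camera("scene");crop("t",im,240,130,340,205,8,"s3")
goto(.5457,-.088,.2,1.694+np.pi/2)
E
```

```text
t: 3.65
tool_pos: [0.5426, -0.0925, 0.1993]
eef_rot: [-1.84, 1.568, 2.995]
wrist_force: [-0.8, 0.3, 0.3]
width: 0.401
pos [ 0.5431 -0.0925  0.2004] jaw 0.123 turn [ 0.01 -0.01  0.04] slide after turn [ 0.4  3.1 -4.2] t 3.7 F [-0.1 -1.   0.2] w 0.4 q [-0.17  0.33  0.04  1.28 -0.    1.28]
T z axis [ 0.123 -0.992  0.   ]
```

View pics/s3.png

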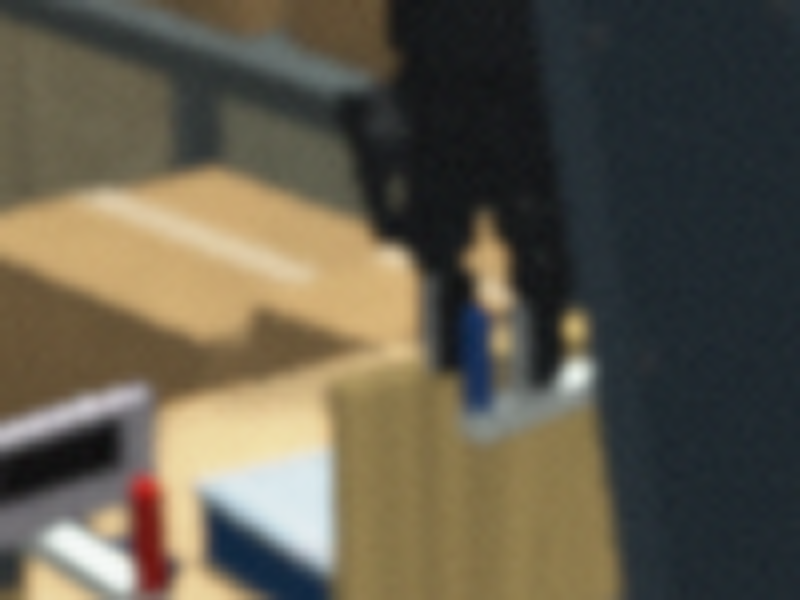

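The pin sits between the fingers. I'll correct the radius by 4 mm, narrow the gap and start along the arc.

```bash
python3 -m inch '[{"hand":0.3,"slide":[0.004,0.002,-0.004],"delta_rot":[0,0,0]},{"hand":0.3,"slide":[0,-0.0096,0.0004],"delta_rot":[-5,0,0]},{"hand":0.3,"slide":[0,-0.0096,0.0004],"delta_rot":[-5,0,0]},{"hand":0.3,"slide":[0,-0.0096,0.0004],"delta_rot":[-5,0,0]},{"hand":0.3,"slide":[0,-0.0096,0.0004],"delta_rot":[-5,0,0]},{"hand":0.3,"slide":[0,0,0],"delta_rot":[0,0,0]}]'
cat >> h.py <<'E'
def rad(c,hinge,w=None):
    p,R,s=pose();v=p[:2]-np.array(hinge);a=np.arctan2(v[1],v[0])%(2*np.pi)
    f=s["wrist_force"];t=np.array([-np.sin(a),np.cos(a)]);Y=R[:,1];j=np.arctan2(Y[1],Y[0])
    print(c,"ang",a.round(4),"r",np.linalg.norm(v).round(4),"z",p[2].round(4),"Ftan",round(f[:2]@t,1),"Frad",round(f[:2]@(v/np.linalg.norm(v)),1),"F",f.round(1),"jaw",j.round(3),"t",s["t"].round(2),"w",s["width"].round(3))
BL=(.559,-.1985);RD=(.597,.0897)
E
python3 -c "
from h import *
rad('b',BL)"
```

```text
t: 4.45
tool_pos: [0.5086, -0.0994, 0.197]
eef_rot: [0.92, 1.57, -0.179]
wrist_force: [0.2, 1.1, -0.3]
width: 0.301Traceback (most recent call last):
  File "<string>", line 3, in <module>
    rad('b',BL)
    ~~~^^^^^^^^
  File "h.py", line 29, in rad
    print(c,"ang",a.round(4),"r",np.linalg.norm(v).round(4),"z",p[2].round(4),"Ftan",round(f[:2]@t,1),"Frad",round(f[:2]@(v/np.linalg.norm(v)),1),"F",f.round(1),"jaw",j.round(3),"t",s["t"].round(2),"w",s["width"].round(3))
                                                                                                                                                                                      ^^^^^^^^^^^^
AttributeError: 'float' object has no attribute 'round'
```

```bash
sed -i 's/s\["t"\].round(2)/round(float(s["t"]),2)/; s/s\["width"\].round(3)/round(float(s["width"]),3)/' h.py
python3 -c "
from h import *
rad('b',BL)"
```

```text
b ang 2.041 r 0.1112 z 0.197 Ftan -0.7 Frad 0.8 F [ 0.2  1.1 -0.3] jaw 0.472 t 4.45 w 0.301
```

```bash
python3 -m inch '[{"hand":0.3,"slide":[0,-0.0096,0.0004],"delta_rot":[-5,0,0]},{"hand":0.3,"slide":[0,-0.0096,0.0004],"delta_rot":[-5,0,0]},{"hand":0.3,"slide":[0,-0.0096,0.0004],"delta_rot":[-5,0,0]},{"hand":0.3,"slide":[0,-0.0096,0.0004],"delta_rot":[-5,0,0]},{"hand":0.3,"slide":[0,-0.0096,0.0004],"delta_rot":[-5,0,0]},{"hand":0.3,"slide":[0,-0.0096,0.0004],"delta_rot":[-5,0,0]},{"hand":0.3,"slide":[0,-0.0096,0.0004],"delta_rot":[-5,0,0]},{"hand":0.3,"slide":[0,-0.0096,0.0004],"delta_rot":[-5,0,0]}]'
python3 -c "
from h import *
rad('b',BL)
im=camera('scene');crop('t',im,200,130,340,235,5.7,'s4')"
```

```text
t: 5.45
tool_pos: [0.4574, -0.1541, 0.1967]
eef_rot: [1.233, 1.57, 0.834]
wrist_force: [-0.0, 3.7, 2.8]
width: 0.297
b ang 2.7291 r 0.1109 z 0.1967 Ftan -3.4 Frad 1.5 F [-0.   3.7  2.8] jaw 1.172 t 5.45 w 0.297
```

View pics/s4.png

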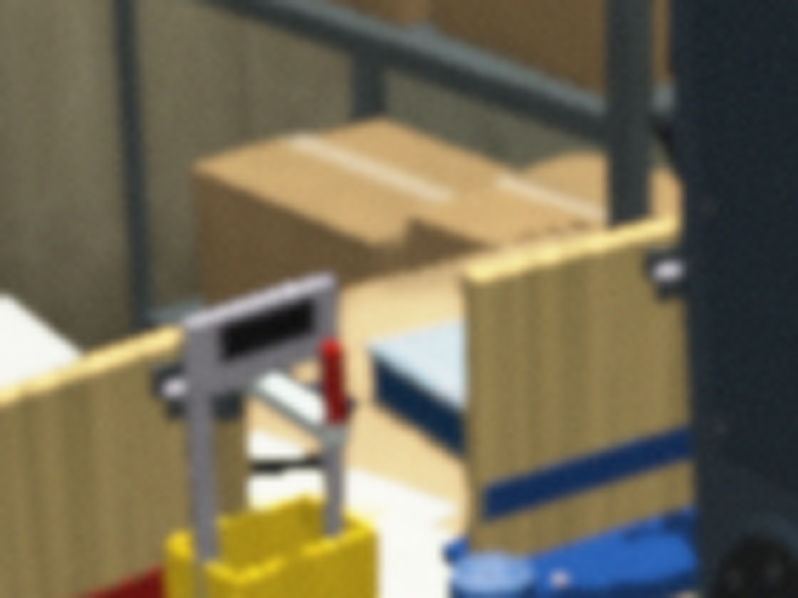

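The hook is following (tangential force 3.4 N, as expected for the hinge). It has left the folded spot and the arm now blocks the view of it. I'll continue by force.

```bash
python3 -m inch '[{"hand":0.3,"slide":[0,-0.0096,0.0004],"delta_rot":[-5,0,0]},{"hand":0.3,"slide":[0,-0.0096,0.0004],"delta_rot":[-5,0,0]},{"hand":0.3,"slide":[0,-0.0096,0.0004],"delta_rot":[-5,0,0]},{"hand":0.3,"slide":[0,-0.004,0],"delta_rot":[-2,0,0]}]'
python3 -c "
from h import *
rad('b',BL)"
```

```text
t: 6.0
tool_pos: [0.4491, -0.1859, 0.1965]
eef_rot: [1.424, 1.57, 1.319]
wrist_force: [-1.4, 3.5, 1.0]
width: 0.304
b ang 3.0275 r 0.1107 z 0.1965 Ftan -3.3 Frad 1.8 F [-1.4  3.5  1. ] jaw 1.466 t 6.0 w 0.304
```

```bash
python3 -m inch '[{"hand":0.3,"slide":[0,-0.002,0],"delta_rot":[-1,0,0]},{"hand":0.3,"slide":[0,0,0],"delta_rot":[0,0,0]}]'
python3 -c "
from h import *
rad('b',BL)"
```

```text
t: 6.25
tool_pos: [0.4489, -0.1879, 0.1964]
eef_rot: [-0.23, 1.57, -0.318]
wrist_force: [0.7, 1.7, 0.7]
width: 0.299
b ang 3.0459 r 0.1106 z 0.1964 Ftan -1.8 Frad -0.6 F [0.7 1.7 0.7] jaw 1.483 t 6.25 w 0.299
```

```bash
python3 -m inch '[{"hand":0.3,"slide":[0,-0.002,0],"delta_rot":[-1,0,0]},{"hand":0.3,"slide":[0,-0.002,0],"delta_rot":[-1,0,0]}]'
python3 -c "
from h import *
rad('b',BL)"
```

```text
t: 6.5
tool_pos: [0.4485, -0.192, 0.1964]
eef_rot: [0.144, 1.57, 0.094]
wrist_force: [1.5, 3.2, 2.2]
width: 0.301
b ang 3.0828 r 0.1107 z 0.1964 Ftan -3.3 Frad -1.3 F [1.5 3.2 2.2] jaw 1.521 t 6.5 w 0.301
```

```bash
python3 -m inch '[{"hand":0.3,"slide":[0,-0.002,0],"delta_rot":[-1,0,0]}]'
python3 -c "
from h import *
rad('b',BL)"
```

```text
t: 6.62
tool_pos: [0.4484, -0.1941, 0.1964]
eef_rot: [-0.027, 1.57, -0.059]
wrist_force: [1.7, 3.5, 2.1]
width: 0.3
b ang 3.102 r 0.1107 z 0.1964 Ftan -3.5 Frad -1.5 F [1.7 3.5 2.1] jaw 1.538 t 6.62 w 0.3
```

```bash
python3 -m inch '[{"hand":0.3,"slide":[0,-0.0015,0],"delta_rot":[-0.7,0,0]}]'
python3 -c "
from h import *
rad('b',BL)"
```

```text
t: 6.75
tool_pos: [0.4483, -0.1957, 0.1964]
eef_rot: [-0.143, 1.57, -0.164]
wrist_force: [1.0, 2.8, 1.6]
width: 0.298
b ang 3.1162 r 0.1108 z 0.1964 Ftan -2.9 Frad -1.0 F [1.  2.8 1.6] jaw 1.55 t 6.75 w 0.298
```

```bash
python3 -m inch '[{"hand":0.3,"slide":[0,-0.0015,0],"delta_rot":[-0.7,0,0]}]'
python3 -c "
from h import *
rad('b',BL)"
```

```text
t: 6.88
tool_pos: [0.4481, -0.1971, 0.1963]
eef_rot: [0.289, 1.571, 0.28]
wrist_force: [2.1, 3.1, 1.8]
width: 0.302
b ang 3.1291 r 0.1109 z 0.1963 Ftan -3.1 Frad -2.1 F [2.1 3.1 1.8] jaw 1.562 t 6.88 w 0.302
```

```bash
python3 -m inch '[{"hand":0.3,"slide":[0,-0.0015,0],"delta_rot":[-0.7,0,0]}]'
python3 -c "
from h import *
rad('b',BL)"
```

```text
t: 7.0
tool_pos: [0.4481, -0.1986, 0.1963]
eef_rot: [0.523, 1.571, 0.527]
wrist_force: [1.7, 2.6, 1.4]
width: 0.301
b ang 3.1424 r 0.1109 z 0.1963 Ftan -2.6 Frad -1.7 F [1.7 2.6 1.4] jaw 1.575 t 7.0 w 0.301
```

```bash
python3 -m inch '[{"hand":0.3,"slide":[0,-0.0015,0],"delta_rot":[-0.7,0,0]}]'
python3 -c "
from h import *
rad('b',BL)"
```

```text
t: 7.12
tool_pos: [0.4481, -0.2001, 0.1963]
eef_rot: [0.581, 1.571, 0.598]
wrist_force: [1.8, 2.7, 1.6]
width: 0.301
b ang 3.1561 r 0.1109 z 0.1963 Ftan -2.7 Frad -1.8 F [1.8 2.7 1.6] jaw 1.587 t 7.12 w 0.301
```

```bash
python3 -m inch '[{"hand":0.3,"slide":[0,-0.0015,0],"delta_rot":[-0.7,0,0]}]'
python3 -c "
from h import *
rad('b',BL)"
```

```text
t: 7.25
tool_pos: [0.4481, -0.2016, 0.1963]
eef_rot: [0.651, 1.571, 0.679]
wrist_force: [2.0, 3.2, 1.9]
width: 0.301
b ang 3.1695 r 0.1109 z 0.1963 Ftan -3.2 Frad -2.1 F [2.  3.2 1.9] jaw 1.599 t 7.25 w 0.301
```

```bash
python3 -m inch '[{"hand":0.3,"slide":[0,-0.0015,0],"delta_rot":[-0.7,0,0]}]'
python3 -c "
from h import *
rad('b',BL)"
```

```text
t: 7.38
tool_pos: [0.4481, -0.2029, 0.1963]
eef_rot: [1.453, 1.57, 1.494]
wrist_force: [1.8, 6.5, 3.4]
width: 0.305
b ang 3.1817 r 0.111 z 0.1963 Ftan -6.4 Frad -2.0 F [1.8 6.5 3.4] jaw 1.611 t 7.38 w 0.305
```

```bash
python3 -m inch '[{"hand":0.3,"slide":[0,-0.0015,0],"delta_rot":[-0.7,0,0]}]'
python3 -c "
from h import *
rad('b',BL)"
```

```text
t: 7.5
tool_pos: [0.4482, -0.2041, 0.1963]
eef_rot: [1.476, 1.57, 1.53]
wrist_force: [1.9, 9.0, 2.8]
width: 0.297
b ang 3.1919 r 0.1109 z 0.1963 Ftan -8.9 Frad -2.3 F [1.9 9.  2.8] jaw 1.624 t 7.5 w 0.297
```

The stop has been reached. I'll press a little more and hold.

```bash
python3 -m inch '[{"hand":0.3,"slide":[0,-0.0012,0],"delta_rot":[0,0,0]},{"hand":0.3,"slide":[0,0,0],"delta_rot":[0,0,0]}]'
python3 -c "
from h import *
rad('b',BL)"
```

```text
t: 7.75
tool_pos: [0.4481, -0.2049, 0.1962]
eef_rot: [1.585, 1.569, 1.638]
wrist_force: [1.3, 10.3, 3.8]
width: 0.299
b ang 3.1994 r 0.111 z 0.1962 Ftan -10.2 Frad -1.9 F [ 1.3 10.3  3.8] jaw 1.624 t 7.75 w 0.299
```

```bash
python3 -m inch '[{"hand":0.3,"slide":[0,-0.001,0],"delta_rot":[0,0,0]},{"hand":0.3,"slide":[0,0,0],"delta_rot":[0,0,0]}]'
python3 -c "
from h import *
rad('b',BL)"
```

```text
t: 8.0
tool_pos: [0.4481, -0.2056, 0.1962]
eef_rot: [1.636, 1.568, 1.689]
wrist_force: [0.7, 12.7, 4.3]
width: 0.296
b ang 3.2052 r 0.1111 z 0.1962 Ftan -12.7 Frad -1.5 F [ 0.7 12.7  4.3] jaw 1.624 t 8.0 w 0.296
```

Held for 0.25 s at 12.7 N. Now I'll back off to centre the pin, lift, and go to the caddy.

```bash
python3 -m inch '[{"hand":0.3,"slide":[0,0.007,0],"delta_rot":[0,0,0]},{"hand":0.36,"slide":[0,0.002,0],"delta_rot":[0,0,0]},{"hand":0.4,"slide":[-0.02,0,0],"delta_rot":[0,0,0]},{"hand":0.4,"slide":[-0.04,0,0],"delta_rot":[0,0,0]},{"hand":0.45,"slide":[-0.04,0,0],"delta_rot":[0,0,0]}]'
python3 - <<'E'
from h import *
goto(.5539,.0918,.30,.046)
E
```

```text
t: 8.62
tool_pos: [0.4475, -0.1978, 0.2974]
eef_rot: [-2.609, 1.57, -2.557]
wrist_force: [0.0, -0.2, -0.1]
width: 0.453
pos [ 0.4475 -0.1978  0.2974] jaw 1.623 turn [-8.965e+01 -4.000e-02 -1.000e-02] slide after turn [  -2.6 -119.6  284.4] t 8.62 F [ 0.  -0.2 -0.1] w 0.453 q [-0.42  0.19  0.1   1.48 -0.   -0.47]
T z axis [-0.046  0.999  0.   ]
```

```bash
python3 -m inch '[{"hand":0.5,"slide":[0,0,0],"delta_rot":[10.3,0,0]},{"hand":0.5,"slide":[0,0,0],"delta_rot":[10.3,0,0]},{"hand":0.5,"slide":[0,0,0],"delta_rot":[10.3,0,0]},{"hand":0.5,"slide":[0,0,0],"delta_rot":[10.3,0,0]},{"hand":0.5,"slide":[0,0,0],"delta_rot":[10.3,0,0]},{"hand":0.5,"slide":[0,0,0],"delta_rot":[10.3,0,0]},{"hand":0.5,"slide":[0,0,0],"delta_rot":[10.3,0,0]},{"hand":0.5,"slide":[0,0,0],"delta_rot":[10.3,0,0]}]'
python3 -m inch '[{"hand":0.5,"slide":[0,0,0],"delta_rot":[8,0,0]},{"hand":0.5,"slide":[0,0.02,-0.048],"delta_rot":[0,0,0]},{"hand":0.5,"slide":[0,0.02,-0.048],"delta_rot":[0,0,0]},{"hand":0.5,"slide":[0,0.02,-0.048],"delta_rot":[0,0,0]},{"hand":0.5,"slide":[0,0.02,-0.048],"delta_rot":[0,0,0]},{"hand":0.5,"slide":[0,0.02,-0.048],"delta_rot":[0,0,0]},{"hand":0.5,"slide":[0,0.02,-0.044],"delta_rot":[0,0,0]},{"hand":0.5,"slide":[0,0,0],"delta_rot":[0,0,0]}]'
python3 - <<'E'
from h import *
im=camera("scene");crop("t",im,190,110,330,215,5.7,"s5")
im=camera("top");crop("t",im,190,160,380,300,4,"t5")
goto(.5539,.0918,.30,.046)
E
```

```text
t: 9.62
tool_pos: [0.4477, -0.1979, 0.2962]
eef_rot: [-0.755, 1.57, -2.148]
wrist_force: [-0.0, 0.8, 0.2]
width: 0.498
t: 10.62
tool_pos: [0.5555, 0.0939, 0.2954]
eef_rot: [-1.293, 1.57, -2.815]
wrist_force: [0.1, -1.1, -0.4]
width: 0.497
pos [0.5549 0.0914 0.296 ] jaw 0.046 turn [-0.    0.04  0.03] slide after turn [-4.  -1.  -0.5] t 10.72 F [-0.4 -0.  -0.2] w 0.501 q [ 0.16  0.35  0.31  1.53 -0.    1.69]
T z axis [ 0.046 -0.999  0.   ]
```

View pics/s5.png

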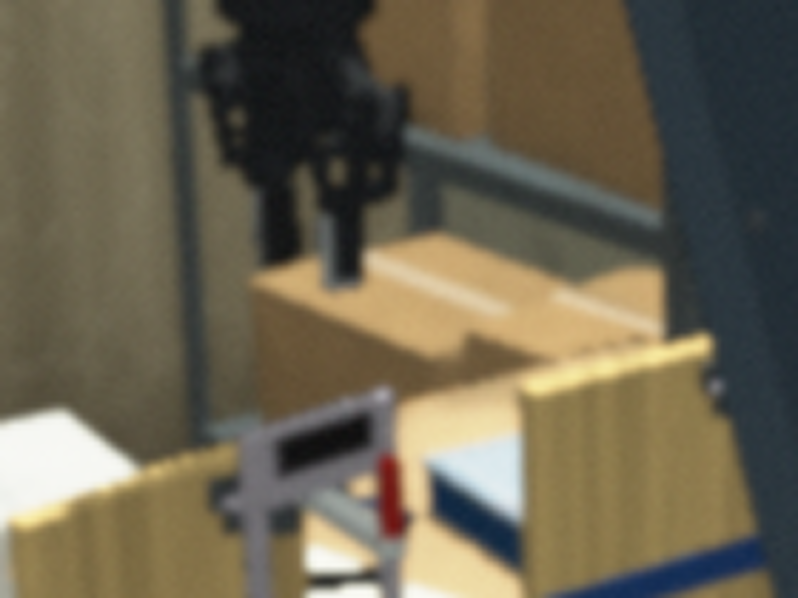

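View pics/t5.png

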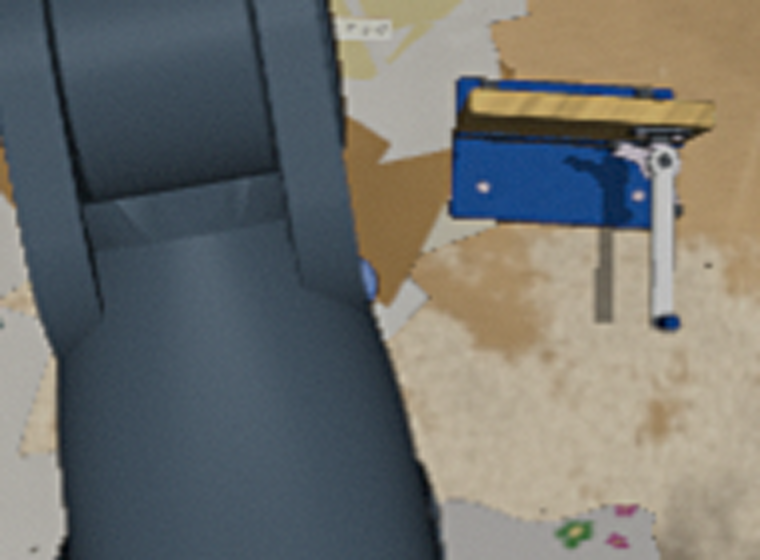

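In the top picture the blue hook is swung out with its pin at about (357,240), and the gripper is over the caddy. In the scene picture the jaws are centred above the bar.

```bash
python3 -m inch '[{"hand":0.5,"slide":[0.03,-0.001,0],"delta_rot":[0,0,0]},{"hand":0.5,"slide":[0.03,0,0],"delta_rot":[0,0,0]},{"hand":0.5,"slide":[0,0,0],"delta_rot":[0,0,0]}]'
python3 - <<'E'
from h import *
im=camera("scene");crop("t",im,200,130,300,205,8,"s6")
goto(.5539,.0918,.199,.046)
H=toz("top",((665+.5)/4-.5+190,(160.5)/4-.5+160),.196);P=toz("top",((668.5)/4-.5+190,(322.5)/4-.5+160),.23)
v=P-H;print(H,P,np.arctan2(v[1],v[0])%6.283,np.linalg.norm(v))
E
```

```text
t: 11.1
tool_pos: [0.5526, 0.09, 0.2351]
eef_rot: [-1.336, 1.568, -2.863]
wrist_force: [-0.8, 0.2, -0.2]
width: 0.503
pos [0.5534 0.0902 0.2366] jaw 0.044 turn [-0.13  0.02  0.05] slide after turn [37.6  0.6 -1.5] t 11.15 F [-0.3  0.4  0.9] w 0.499 q [ 0.16  0.34  0.15  1.38 -0.    1.69]
T z axis [ 0.046 -0.999  0.   ]
[ 0.55855173 -0.19869382  0.196     ] [ 0.44869967 -0.19287785  0.23      ] 3.0886983106144137 0.11514034572210327
```

View pics/s6.png

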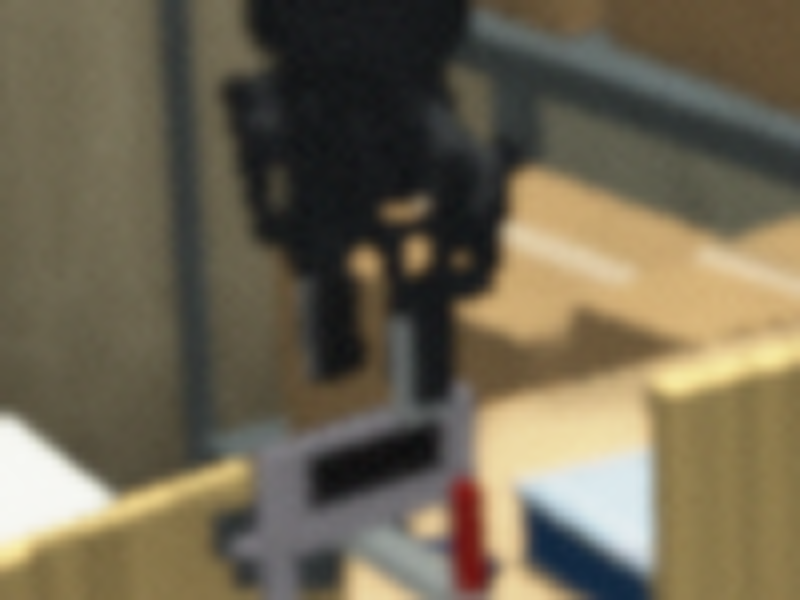

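```bash
python3 -m inch '[{"hand":0.5,"slide":[0.02,0.001,-0.001],"delta_rot":[0,0,0]},{"hand":0.5,"slide":[0.014,0,0],"delta_rot":[0,0,0]},{"hand":0.5,"slide":[0,0,0],"delta_rot":[0,0,0]}]'
python3 -m inch '[{"hand":0.25,"slide":[0,0,0],"delta_rot":[0,0,0]},{"hand":0.25,"slide":[0,0,0],"delta_rot":[0,0,0]},{"hand":0.25,"slide":[0,0,0],"delta_rot":[0,0,0]}]'
python3 - <<'E'
from h import *
im=camera("scene");crop("t",im,200,130,300,205,8,"s7")
goto(.5539,.0918,.199,.046)
E
```

```text
t: 11.52
tool_pos: [0.5546, 0.0921, 0.2023]
eef_rot: [-1.393, 1.57, -2.919]
wrist_force: [-0.3, 0.7, 0.1]
width: 0.499
t: 11.9
tool_pos: [0.5551, 0.0925, 0.2027]
eef_rot: [1.755, 1.57, 0.229]
wrist_force: [0.1, -0.0, -0.9]
width: 0.254
pos [0.555  0.0924 0.2026] jaw 0.045 turn [-0.05 -0.   -0.02] slide after turn [ 3.6 -1.2  0.6] t 11.95 F [-0.3  0.9  0.7] w 0.246 q [0.17 0.35 0.08 1.3  0.   1.69]
T z axis [ 0.046 -0.999  0.   ]
```

View pics/s7.png

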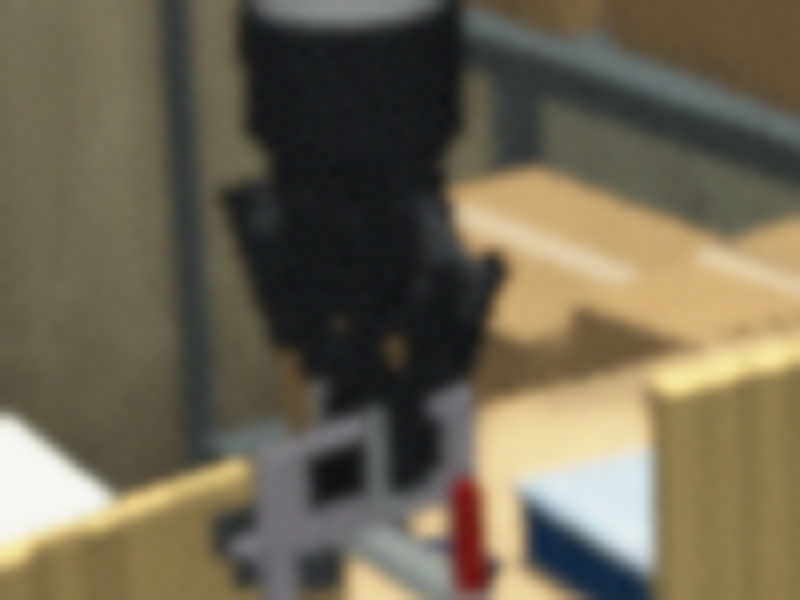

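The jaws straddle the bar at about (247,187), so I'll close them.

```bash
python3 -m inch '[{"hand":0.18,"slide":[0,0,0],"delta_rot":[0,0,0]},{"hand":0.14,"slide":[0,0,0],"delta_rot":[0,0,0]},{"hand":0.1,"slide":[0,0,0],"delta_rot":[0,0,0]},{"hand":0,"slide":[0,0,0],"delta_rot":[0,0,0]},{"hand":0,"slide":[0,0,0],"delta_rot":[0,0,0]},{"hand":0,"slide":[0,0,0],"delta_rot":[0,0,0]}]' 60
python3 -c "
from h import *
goto(.5539,.0918,.252,.046)"
```

```text
t: 12.7
tool_pos: [0.555, 0.0924, 0.2024]
eef_rot: [1.619, 1.571, 0.093]
wrist_force: [-0.0, -1.1, 3.9]
width: 0.106
pos [0.555  0.0924 0.2024] jaw 0.045 turn [-0.05 -0.   -0.01] slide after turn [-49.6  -1.1   0.6] t 12.7 F [-0.  -1.1  3.9] w 0.106 q [ 0.17  0.35  0.08  1.3  -0.    1.69]
T z axis [ 0.046 -0.999  0.   ]
```

```bash
python3 -m inch '[{"hand":0,"slide":[-0.01,0,0],"delta_rot":[0,0,0]},{"hand":0,"slide":[-0.015,0,0],"delta_rot":[0,0,0]},{"hand":0,"slide":[-0.015,0,0],"delta_rot":[0,0,0]},{"hand":0,"slide":[-0.01,0,0],"delta_rot":[0,0,0]},{"hand":0,"slide":[0,0,0],"delta_rot":[0,0,0]}]'
python3 - <<'E'
from h import *
im=camera("scene");crop("t",im,200,130,300,245,5,"s8")
goto(.443,.0995,.252,.046)
E
```

```text
t: 13.32
tool_pos: [0.5553, 0.0925, 0.2532]
eef_rot: [1.698, 1.569, 0.172]
wrist_force: [0.4, -0.2, -2.3]
width: 0.106
pos [0.5551 0.0924 0.2524] jaw 0.045 turn [-0.05 -0.   -0.02] slide after turn [   0.4 -111.6  -12.2] t 13.38 F [-0.1 -0.3 -2.7] w 0.105 q [0.17 0.34 0.19 1.42 0.   1.69]
T z axis [ 0.046 -0.999  0.   ]
```

View pics/s8.png

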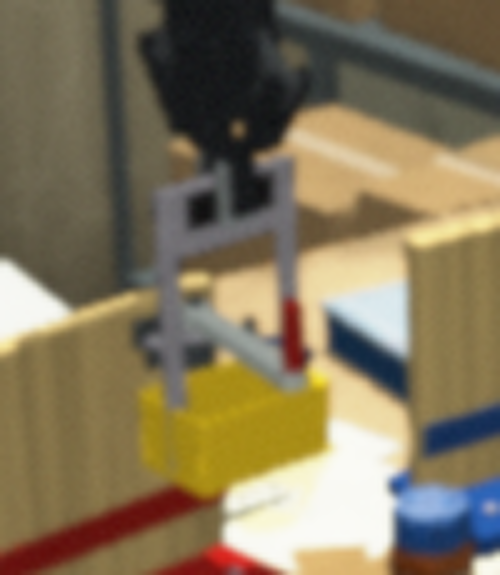

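The caddy is lifted, upright and clear of the bar. The red pin is at about (258,195). I'll slide it out along the arm, past the pin.

```bash
python3 -m inch '[{"hand":0,"slide":[0,-0.012,-0.0014],"delta_rot":[0,0,0]},{"hand":0,"slide":[0,-0.018,-0.002],"delta_rot":[0,0,0]},{"hand":0,"slide":[0,-0.018,-0.002],"delta_rot":[0,0,0]},{"hand":0,"slide":[0,-0.018,-0.002],"delta_rot":[0,0,0]},{"hand":0,"slide":[0,-0.018,-0.002],"delta_rot":[0,0,0]},{"hand":0,"slide":[0,-0.018,-0.002],"delta_rot":[0,0,0]},{"hand":0,"slide":[0,-0.018,-0.002],"delta_rot":[0,0,0]},{"hand":0,"slide":[0,0,0],"delta_rot":[0,0,0]}]'
python3 - <<'E'
from h import *
im=camera("scene");crop("t",im,200,120,340,265,4,"s9")
goto(.559-.175*np.cos(3.10-np.pi),-.1985-.175*np.sin(3.1-np.pi),.252,3.1)
E
```

```text
t: 14.38
tool_pos: [0.4329, 0.1004, 0.2523]
eef_rot: [-1.869, 1.571, 2.889]
wrist_force: [0.9, 0.8, -3.4]
width: 0.107
pos [0.4337 0.1004 0.2522] jaw 0.045 turn [ 4.98  0.   -0.  ] slide after turn [ 2.000e-01 -3.740e+01  2.934e+02] t 14.43 F [-1.5  0.9 -1.8] w 0.103 q [ 0.23  0.1  -0.12  1.35 -0.    1.75]
T z axis [-0.042 -0.999 -0.   ]
```

View pics/s9.png

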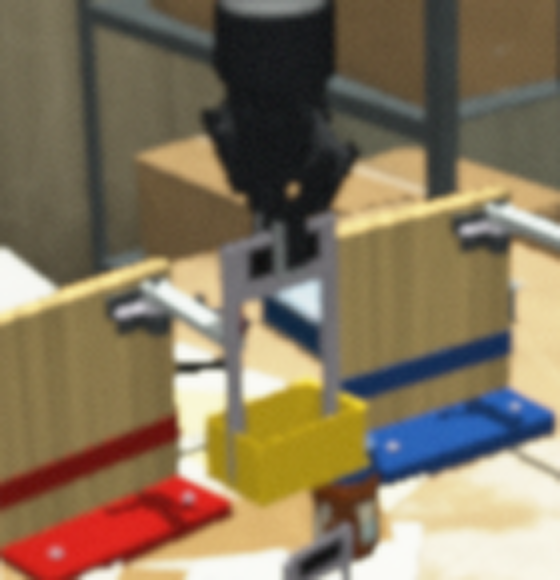

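```bash
python3 -m inch '[{"hand":0,"slide":[-0.015,0,0],"delta_rot":[5,0,0]},{"hand":0,"slide":[0,-0.015,0.02],"delta_rot":[0,0,0]},{"hand":0,"slide":[0,-0.01,0.04],"delta_rot":[0,0,0]},{"hand":0,"slide":[0,-0.005,0.045],"delta_rot":[0,0,0]},{"hand":0,"slide":[0,-0.005,0.045],"delta_rot":[0,0,0]},{"hand":0,"slide":[0,-0.002,0.045],"delta_rot":[0,0,0]},{"hand":0,"slide":[0,0,0.04],"delta_rot":[0,0,0]},{"hand":0,"slide":[0,0,0.035],"delta_rot":[0,0,0]}]'
python3 -m inch '[{"hand":0,"slide":[0,0,0.02],"delta_rot":[0,0,0]},{"hand":0,"slide":[0.014,0,0.003],"delta_rot":[0,0,0]},{"hand":0,"slide":[0,0,0],"delta_rot":[0,0,0]},{"hand":0,"slide":[0,0,0],"delta_rot":[0,0,0]}]'
python3 - <<'E'
from h import *
im=camera("scene");cv2.imwrite("pics/s10.png",im)
im=camera("top");crop("t",im,280,160,420,300,4,"t10")
goto(.559-.175*np.cos(3.10-np.pi),-.1985-.175*np.sin(3.1-np.pi),.252,3.1)
E
```

```text
t: 15.42
tool_pos: [0.3859, -0.1695, 0.2671]
eef_rot: [-0.409, 1.571, -2.023]
wrist_force: [0.4, 0.4, -2.3]
width: 0.107
t: 15.92
tool_pos: [0.3851, -0.1901, 0.2532]
eef_rot: [-2.395, 1.57, 2.276]
wrist_force: [-0.2, 0.1, -2.5]
width: 0.108
pos [ 0.3853 -0.1903  0.2536] jaw -0.041 turn [ 0.02  0.   -0.02] slide after turn [ 1.6 -1.1  1. ] t 16.02 F [-0.3 -0.2 -2.2] w 0.108 q [-0.46  0.06 -0.15  1.35  0.    1.15]
T z axis [-0.042 -0.999 -0.   ]
```

View pics/s10.png

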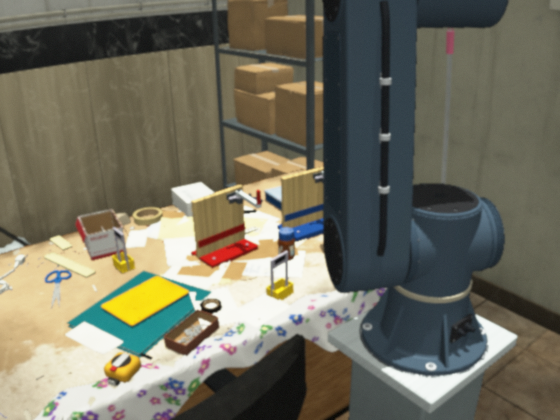

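View pics/t10.png

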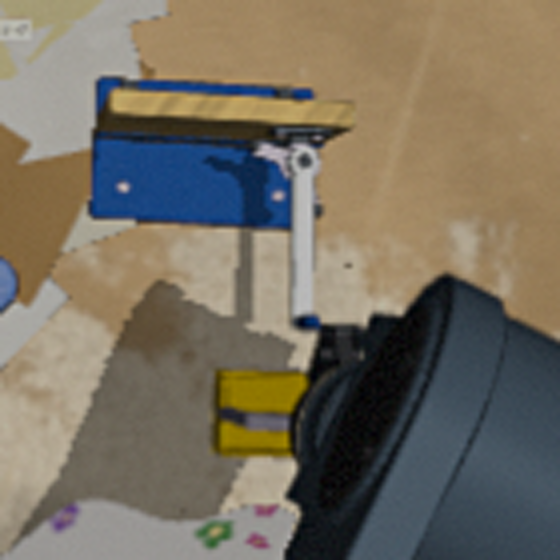

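The top picture shows the caddy at about (345,263), in line with the blue arm and outside the pin at (357,240). In the scene view the robot arm blocks the blue side. I'll slide in along the arm.

```bash
python3 -m inch '[{"hand":0,"slide":[0.0005,0.01,0.0005],"delta_rot":[0,0,0]},{"hand":0,"slide":[0,0.015,0],"delta_rot":[0,0,0]},{"hand":0,"slide":[0,0.015,0],"delta_rot":[0,0,0]},{"hand":0,"slide":[0,0.015,0],"delta_rot":[0,0,0]},{"hand":0,"slide":[0,0.015,0],"delta_rot":[0,0,0]}]'
python3 - <<'E'
from h import *
im=camera("top");crop("t",im,280,160,420,300,4,"t11")
goto(.559-.055*np.cos(3.10-np.pi),-.1985-.055*np.sin(3.1-np.pi),.203,3.1)
E
```

```text
t: 16.65
tool_pos: [0.4562, -0.1942, 0.2526]
eef_rot: [-1.8, 1.571, 2.87]
wrist_force: [-0.3, -0.5, -1.7]
width: 0.109
pos [ 0.4574 -0.1943  0.2524] jaw -0.042 turn [-0.01 -0.01 -0.01] slide after turn [49.4 46.6  0. ] t 16.7 F [-1.9  1.1 -4.2] w 0.106 q [-0.4   0.2   0.01  1.37  0.    1.21]
T z axis [-0.042 -0.999 -0.   ]
```

View pics/t11.png

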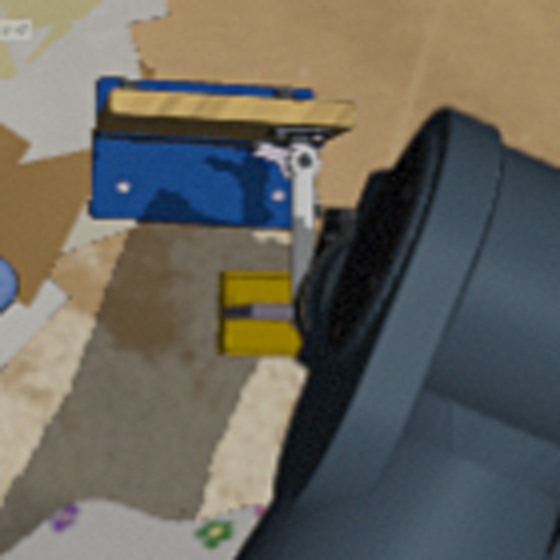

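The bar is passing over the pin, with no contact force. I'll carry on in and then lower.

```bash
python3 -m inch '[{"hand":0,"slide":[0,0.015,0],"delta_rot":[0,0,0]},{"hand":0,"slide":[0,0.015,0],"delta_rot":[0,0,0]},{"hand":0,"slide":[0,0.012,0],"delta_rot":[0,0,0]},{"hand":0,"slide":[0,0.004,0],"delta_rot":[0,0,0]},{"hand":0,"slide":[0.012,0,0],"delta_rot":[0,0,0]},{"hand":0,"slide":[0.012,0,0],"delta_rot":[0,0,0]},{"hand":0,"slide":[0.012,0,0],"delta_rot":[0,0,0]},{"hand":0,"slide":[0,0,0],"delta_rot":[0,0,0]}]'
python3 - <<'E'
from h import *
im=camera("top");crop("t",im,280,160,420,300,4,"t12")
goto(.559-.055*np.cos(3.10-np.pi),-.1985-.055*np.sin(3.1-np.pi),.203,3.1)
E
```

```text
t: 17.7
tool_pos: [0.5001, -0.196, 0.2157]
eef_rot: [-1.891, 1.569, 2.779]
wrist_force: [-0.8, 0.4, -1.4]
width: 0.104
pos [ 0.5005 -0.1961  0.2165] jaw -0.042 turn [-0.04 -0.01  0.04] slide after turn [13.5  3.5 -0. ] t 17.75 F [ 0.4  0.6 -2.4] w 0.104 q [-0.37  0.29  0.03  1.31 -0.    1.24]
T z axis [-0.042 -0.999 -0.   ]
```

View pics/t12.png

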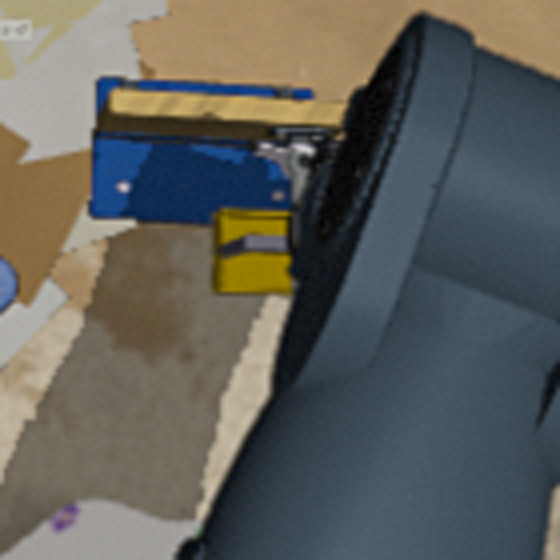

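```bash
python3 -m inch '[{"hand":0,"slide":[0.006,0.002,0],"delta_rot":[0,0,0]},{"hand":0,"slide":[0.004,0,0],"delta_rot":[0,0,0]},{"hand":0,"slide":[0.0015,0,0],"delta_rot":[0,0,0]},{"hand":0,"slide":[0,0,0],"delta_rot":[0,0,0]}]'
python3 -m inch '[{"hand":0,"slide":[0.0015,0,0],"delta_rot":[0,0,0]},{"hand":0,"slide":[0,0,0],"delta_rot":[0,0,0]}]'
```

```text
t: 18.25
tool_pos: [0.5029, -0.1963, 0.2053]
eef_rot: [-1.722, 1.571, 2.948]
wrist_force: [-0.3, -0.7, -2.1]
width: 0.106
t: 18.5
tool_pos: [0.5029, -0.1963, 0.2038]
eef_rot: [0.894, 1.571, -0.719]
wrist_force: [0.3, -0.1, -2.2]
width: 0.105
```

```bash
python3 -m inch '[{"hand":0,"slide":[0.001,0,0],"delta_rot":[0,0,0]},{"hand":0,"slide":[0,0,0],"delta_rot":[0,0,0]}]'
python3 -m inch '[{"hand":0,"slide":[0.001,0,0],"delta_rot":[0,0,0]},{"hand":0,"slide":[0,0,0],"delta_rot":[0,0,0]}]'
```

```text
t: 18.75
tool_pos: [0.5029, -0.1963, 0.2027]
eef_rot: [-2.048, 1.571, 2.622]
wrist_force: [-0.1, -0.5, -2.6]
width: 0.108
t: 19.0
tool_pos: [0.503, -0.1963, 0.2024]
eef_rot: [1.229, 1.57, -0.384]
wrist_force: [-1.3, 1.0, 5.9]
width: 0.106
```

The bar is resting on the arm (wrist force reversed at z 0.2024). Now the release.

```bash
python3 -m inch '[{"hand":0.08,"slide":[-0.0006,0,0],"delta_rot":[0,0,0]},{"hand":0.14,"slide":[0,0,0],"delta_rot":[0,0,0]},{"hand":0.2,"slide":[0,0,0],"delta_rot":[0,0,0]},{"hand":0.3,"slide":[0,0,0],"delta_rot":[0,0,0]},{"hand":0.4,"slide":[0,0,0],"delta_rot":[0,0,0]},{"hand":0.45,"slide":[0,0,0],"delta_rot":[0,0,0]}]'
python3 -m inch '[{"hand":0.45,"slide":[-0.015,0,0],"delta_rot":[0,0,0]},{"hand":0.45,"slide":[-0.03,0,0],"delta_rot":[0,0,0]},{"hand":0.45,"slide":[-0.04,0,0],"delta_rot":[0,0,0]},{"hand":0.45,"slide":[-0.03,0,0],"delta_rot":[0,0,0]}]'
python3 - <<'E'
from h import *
im=camera("top");crop("t",im,280,160,420,300,4,"t13")
goto(.4882,.0985,.31,3.061+np.pi/2)
E
```

```text
t: 19.75
tool_pos: [0.503, -0.1963, 0.2024]
eef_rot: [1.345, 1.571, -0.268]
wrist_force: [-0.6, -0.2, -0.9]
width: 0.448
t: 20.25
tool_pos: [0.503, -0.1963, 0.3201]
eef_rot: [1.264, 1.569, -0.349]
wrist_force: [0.7, -0.5, -0.7]
width: 0.45
pos [ 0.5036 -0.1965  0.3234] jaw -0.042 turn [-87.8    0.32  -0.17] slide after turn [ 13.4 292.8 -39.1] t 20.3 F [-1.5 -0.4  3.4] w 0.45 q [-0.37  0.3   0.32  1.58  0.    1.24]
T z axis [ 0.997 -0.081  0.   ]
```

View pics/t13.png

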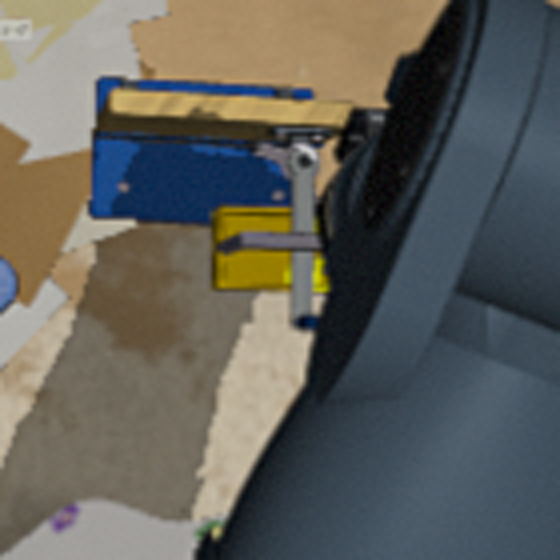

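The caddy hangs from the blue arm by its bar, which runs at about (350,220) across the arm from the hinge (356,200) to the pin. Next is the red pin.

```bash
python3 -m inch '[{"hand":0.4,"slide":[0,0,0],"delta_rot":[-10.5,0,0]},{"hand":0.4,"slide":[0,0,0],"delta_rot":[-10.5,0,0]},{"hand":0.4,"slide":[0,0,0],"delta_rot":[-10.5,0,0]},{"hand":0.4,"slide":[0,0,0],"delta_rot":[-10.5,0,0]},{"hand":0.4,"slide":[0,0,0],"delta_rot":[-10.5,0,0]},{"hand":0.4,"slide":[0,0,0],"delta_rot":[-10.5,0,0]},{"hand":0.4,"slide":[0,0,0],"delta_rot":[-10.5,0,0]},{"hand":0.4,"slide":[0,0,0],"delta_rot":[-10.5,0,0]}]'
python3 -m inch '[{"hand":0.4,"slide":[0,0,0],"delta_rot":[-3.8,0,0]},{"hand":0.4,"slide":[0,0.045,-0.006],"delta_rot":[0,0,0]},{"hand":0.4,"slide":[0,0.05,-0.006],"delta_rot":[0,0,0]},{"hand":0.4,"slide":[0,0.05,-0.006],"delta_rot":[0,0,0]},{"hand":0.4,"slide":[0,0.05,-0.006],"delta_rot":[0,0,0]},{"hand":0.4,"slide":[0,0.05,-0.006],"delta_rot":[0,0,0]},{"hand":0.4,"slide":[0,0.048,-0.009],"delta_rot":[0,0,0]},{"hand":0.4,"slide":[0,0,0],"delta_rot":[0,0,0]}]'
python3 - <<'E'
from h import *
im=camera("top");crop("t",im,180,160,420,300,3.3,"t14")
im=camera("scene");crop("t",im,200,120,340,265,4,"s14")
goto(.4882,.0985,.198,3.061+np.pi/2)
E
```

```text
t: 21.3
tool_pos: [0.5029, -0.1963, 0.3183]
eef_rot: [-0.243, 1.57, -0.384]
wrist_force: [-0.3, -0.7, -0.4]
width: 0.402
t: 22.3
tool_pos: [0.4872, 0.1016, 0.3182]
eef_rot: [0.797, 1.57, 0.72]
wrist_force: [0.4, -0.7, -0.6]
width: 0.402
pos [0.4877 0.0991 0.318 ] jaw 1.491 turn [0.07 0.04 0.  ] slide after turn [120.   -0.6   0.6] t 22.4 F [-0.2 -0.1 -0.4] w 0.401 q [ 0.2   0.21  0.18  1.54 -0.    0.28]
T z axis [ 0.997 -0.081  0.   ]
```

View pics/t14.png

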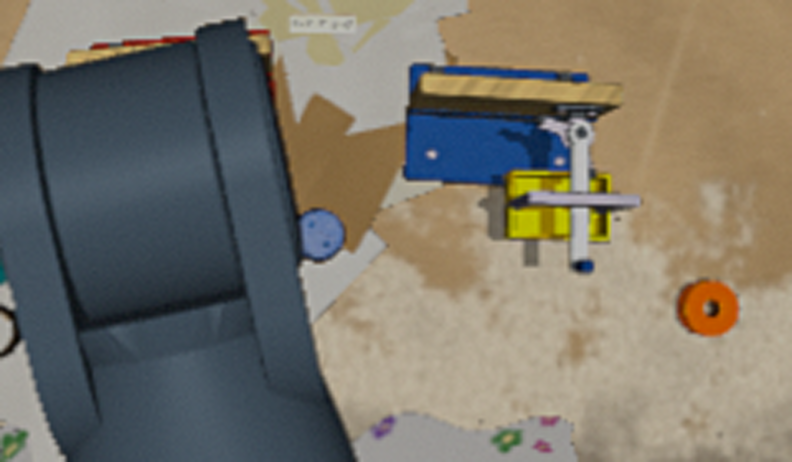

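View pics/s14.png

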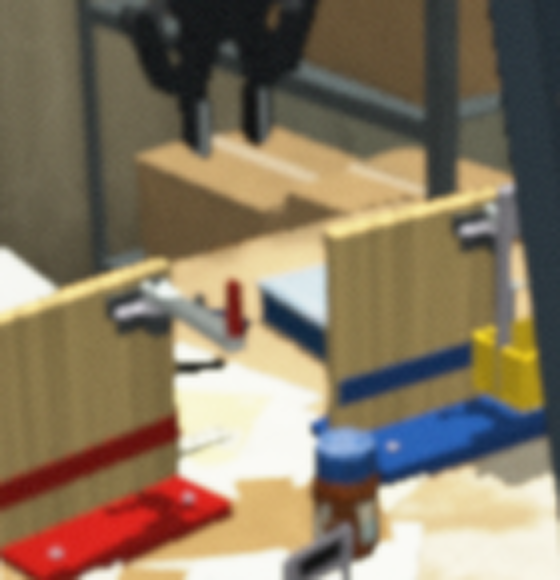

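The top picture shows the caddy hanging across the blue arm, clear of everything. The scene picture shows the gripper above the red pin, whose top is at (258,191).

```bash
python3 -m inch '[{"hand":0.4,"slide":[0.04,0,0],"delta_rot":[0,0,0]},{"hand":0.4,"slide":[0.035,0,0],"delta_rot":[0,0,0]},{"hand":0.4,"slide":[0,0,0],"delta_rot":[0,0,0]}]'
python3 - <<'E'
from h import *
im=camera("scene");crop("t",im,200,120,300,205,7,"s15")
print(proj("scene",(.4882,.0985,.23)))
goto(.4882,.0985,.196,3.061+np.pi/2)
E
```

```text
t: 22.78
tool_pos: [0.4866, 0.0976, 0.2411]
eef_rot: [-2.81, 1.567, -2.892]
wrist_force: [-0.1, -0.8, -0.0]
width: 0.404
[258.46502335 189.61957949]
pos [0.4874 0.0979 0.2428] jaw 1.489 turn [-0.08 -0.05  0.02] slide after turn [46.8  0.7  0.7] t 22.82 F [-0.3 -0.3  0.8] w 0.4 q [ 0.2   0.21 -0.01  1.35 -0.    0.28]
T z axis [ 0.997 -0.081  0.   ]
```

View pics/s15.png

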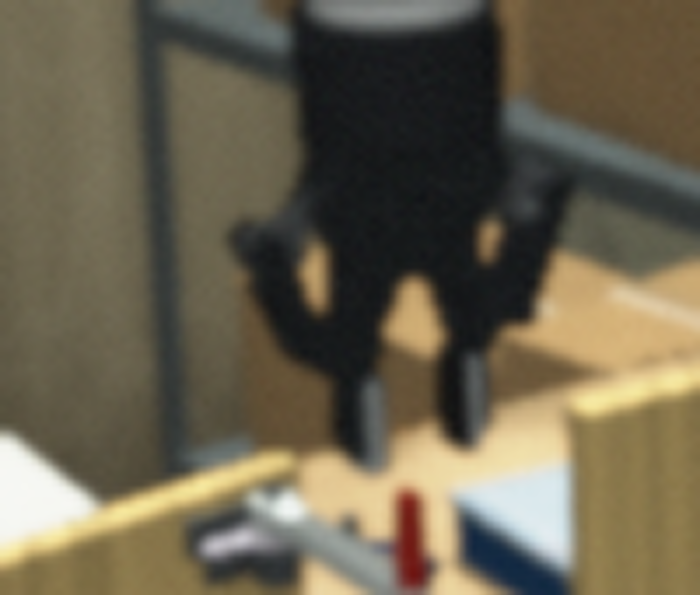

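```bash
python3 -m inch '[{"hand":0.4,"slide":[0.02,0,0],"delta_rot":[0,0,0]},{"hand":0.4,"slide":[0.026,0,0],"delta_rot":[0,0,0]},{"hand":0.3,"slide":[0,0,0],"delta_rot":[0,0,0]}]'
python3 - <<'E'
from h import *
im=camera("scene");crop("t",im,200,120,300,205,7,"s16")
rad('r',RD)
E
```

```text
t: 23.2
tool_pos: [0.4877, 0.0984, 0.197]
eef_rot: [-2.768, 1.57, -2.85]
wrist_force: [0.5, -0.1, 0.7]
width: 0.296
r ang 3.0597 r 0.1092 z 0.1979 Ftan -0.4 Frad -0.4 F [0.4 0.4 0.2] jaw 1.49 t 23.25 w 0.305
```

View pics/s16.png

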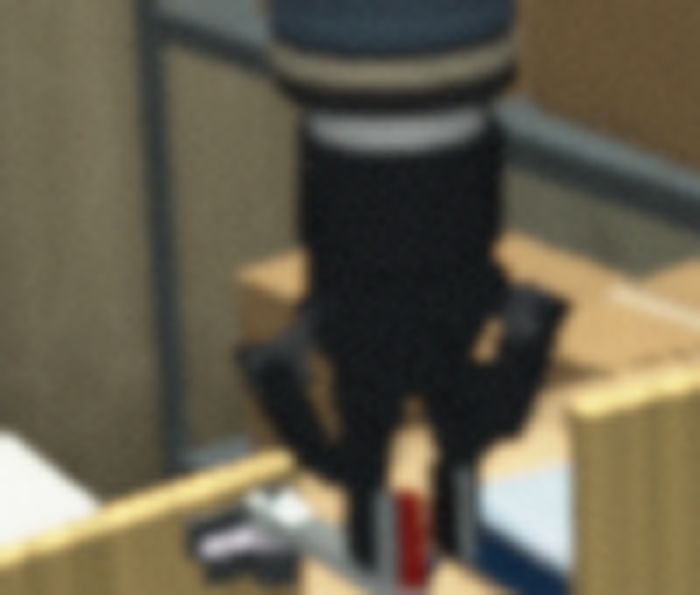

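The red pin at (259,196) is between the fingers. I'll begin folding.

```bash
python3 -m inch '[{"hand":0.3,"slide":[0,0.0096,0.0004],"delta_rot":[5,0,0]},{"hand":0.3,"slide":[0,0.0096,0.0004],"delta_rot":[5,0,0]},{"hand":0.3,"slide":[0,0.0096,0.0004],"delta_rot":[5,0,0]},{"hand":0.3,"slide":[0,0.0096,0.0004],"delta_rot":[5,0,0]},{"hand":0.3,"slide":[0,0.0096,0.0004],"delta_rot":[5,0,0]},{"hand":0.3,"slide":[0,0.0096,0.0004],"delta_rot":[5,0,0]}]'
python3 -c "
from h import *
rad('r',RD)"
python3 -m inch '[{"hand":0.3,"slide":[0,0.0096,0.0004],"delta_rot":[5,0,0]},{"hand":0.3,"slide":[0,0.0096,0.0004],"delta_rot":[5,0,0]},{"hand":0.3,"slide":[0,0.0096,0.0004],"delta_rot":[5,0,0]},{"hand":0.3,"slide":[0,0.0096,0.0004],"delta_rot":[5,0,0]},{"hand":0.3,"slide":[0,0.0096,0.0004],"delta_rot":[5,0,0]},{"hand":0.3,"slide":[0,0.0096,0.0004],"delta_rot":[5,0,0]}]'
python3 -c "
from h import *
rad('r',RD)
im=camera('scene');crop('t',im,180,110,300,205,6,'s17')"
```

```text
t: 24.0
tool_pos: [0.5077, 0.1526, 0.1986]
eef_rot: [0.517, 1.569, -0.091]
wrist_force: [-0.1, -4.4, 0.9]
width: 0.299
r ang 2.5281 r 0.1093 z 0.1986 Ftan 3.7 Frad -2.5 F [-0.1 -4.4  0.9] jaw 0.963 t 24.0 w 0.299
t: 24.75
tool_pos: [0.5509, 0.1895, 0.1986]
eef_rot: [1.132, 1.569, 0.001]
wrist_force: [-2.4, -3.5, 0.4]
width: 0.298
r ang 2.0036 r 0.11 z 0.1986 Ftan 3.7 Frad -2.2 F [-2.4 -3.5  0.4] jaw 0.44 t 24.75 w 0.298
```

View pics/s17.png

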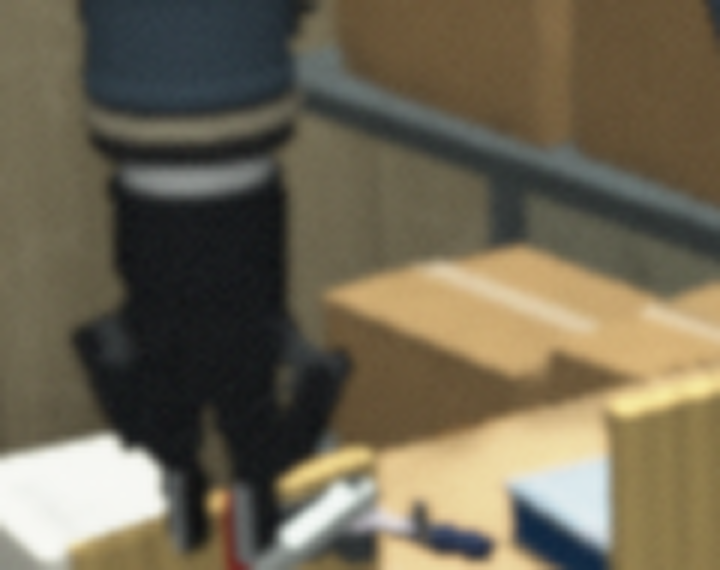

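```bash
python3 -m inch '[{"hand":0.3,"slide":[0,0.0096,0.0004],"delta_rot":[5,0,0]},{"hand":0.3,"slide":[0,0.0096,0.0004],"delta_rot":[5,0,0]},{"hand":0.3,"slide":[0,0.0096,0.0004],"delta_rot":[5,0,0]},{"hand":0.3,"slide":[0,0.004,0],"delta_rot":[2,0,0]}]'
python3 -c "
from h import *
rad('r',RD)"
python3 -m inch '[{"hand":0.3,"slide":[0,0.002,0],"delta_rot":[1,0,0]}]'
python3 -c "
from h import *
rad('r',RD)"
```

```text
t: 25.3
tool_pos: [0.5819, 0.1993, 0.1979]
eef_rot: [1.795, 1.569, 0.37]
wrist_force: [-4.3, -1.2, 2.3]
width: 0.297
r ang 1.7075 r 0.1106 z 0.1979 Ftan 4.4 Frad -0.6 F [-4.3 -1.2  2.3] jaw 0.146 t 25.3 w 0.297
t: 25.42
tool_pos: [0.5835, 0.1996, 0.1973]
eef_rot: [1.955, 1.57, 0.514]
wrist_force: [-2.1, -0.2, 2.2]
width: 0.3
r ang 1.6928 r 0.1107 z 0.1973 Ftan 2.1 Frad 0.0 F [-2.1 -0.2  2.2] jaw 0.129 t 25.43 w 0.3
```

```bash
python3 -m inch '[{"hand":0.3,"slide":[0,0.0015,0],"delta_rot":[0.7,0,0]}]'
python3 -c "
from h import *
rad('r',RD)"
```

```text
t: 25.55
tool_pos: [0.5848, 0.1998, 0.1969]
eef_rot: [2.127, 1.57, 0.673]
wrist_force: [-3.2, -0.9, 2.5]
width: 0.301
r ang 1.6813 r 0.1108 z 0.1969 Ftan 3.3 Frad -0.6 F [-3.2 -0.9  2.5] jaw 0.117 t 25.55 w 0.301
```

```bash
python3 -m inch '[{"hand":0.3,"slide":[0,0.0015,0],"delta_rot":[0.7,0,0]}]'
python3 -c "
from h import *
rad('r',RD)"
```

```text
t: 25.68
tool_pos: [0.5862, 0.2, 0.1966]
eef_rot: [2.558, 1.571, 1.091]
wrist_force: [-3.5, 0.0, 3.3]
width: 0.298
r ang 1.6681 r 0.1108 z 0.1966 Ftan 3.4 Frad 0.4 F [-3.5  0.   3.3] jaw 0.104 t 25.68 w 0.298
```

```bash
python3 -m inch '[{"hand":0.3,"slide":[0,0.0015,0],"delta_rot":[0.7,0,0]}]'
python3 -c "
from h import *
rad('r',RD)"
```

```text
t: 25.8
tool_pos: [0.5878, 0.2001, 0.1965]
eef_rot: [-2.859, 1.571, 1.945]
wrist_force: [-4.7, 0.3, 3.2]
width: 0.298
r ang 1.6543 r 0.1108 z 0.1965 Ftan 4.6 Frad 0.7 F [-4.7  0.3  3.2] jaw 0.092 t 25.8 w 0.298
```

```bash
python3 -m inch '[{"hand":0.3,"slide":[0,0.0015,0],"delta_rot":[0.7,0,0]}]'
python3 -c "
from h import *
rad('r',RD)"
```

```text
t: 25.92
tool_pos: [0.5893, 0.2003, 0.1965]
eef_rot: [-2.245, 1.571, 2.547]
wrist_force: [-5.9, -1.2, 3.5]
width: 0.3
r ang 1.6407 r 0.1108 z 0.1965 Ftan 6.0 Frad -0.8 F [-5.9 -1.2  3.5] jaw 0.079 t 25.93 w 0.3
```

```bash
python3 -m inch '[{"hand":0.3,"slide":[0,0.0012,0],"delta_rot":[0.5,0,0]}]'
python3 -c "
from h import *
rad('r',RD)"
```

```text
t: 26.05
tool_pos: [0.5902, 0.2003, 0.1964]
eef_rot: [-1.679, 1.57, 3.104]
wrist_force: [-7.8, -0.2, 5.3]
width: 0.302
r ang 1.6322 r 0.1109 z 0.1964 Ftan 7.8 Frad 0.3 F [-7.8 -0.2  5.3] jaw 0.071 t 26.05 w 0.302
```

```bash
python3 -m inch '[{"hand":0.3,"slide":[0,0.0012,0],"delta_rot":[0,0,0]}]'
python3 -c "
from h import *
rad('r',RD)"
```

```text
t: 26.18
tool_pos: [0.591, 0.2005, 0.1964]
eef_rot: [-1.775, 1.569, 3.009]
wrist_force: [-11.0, 0.4, 5.9]
width: 0.302
r ang 1.6245 r 0.111 z 0.1964 Ftan 11.0 Frad 1.0 F [-11.    0.4   5.9] jaw 0.071 t 26.18 w 0.302
```

```bash
python3 -m inch '[{"hand":0.3,"slide":[0,0.0006,0],"delta_rot":[0,0,0]},{"hand":0.3,"slide":[0,0,0],"delta_rot":[0,0,0]}]'
python3 -c "
from h import *
rad('r',RD);im=camera('scene');crop('t',im,180,110,300,205,6,'s18')"
```

```text
t: 26.42
tool_pos: [0.5914, 0.2006, 0.1964]
eef_rot: [-1.768, 1.569, 3.015]
wrist_force: [-11.4, 0.2, 6.4]
width: 0.3
r ang 1.6214 r 0.111 z 0.1964 Ftan 11.3 Frad 0.8 F [-11.4   0.2   6.4] jaw 0.071 t 26.43 w 0.3
```

View pics/s18.png

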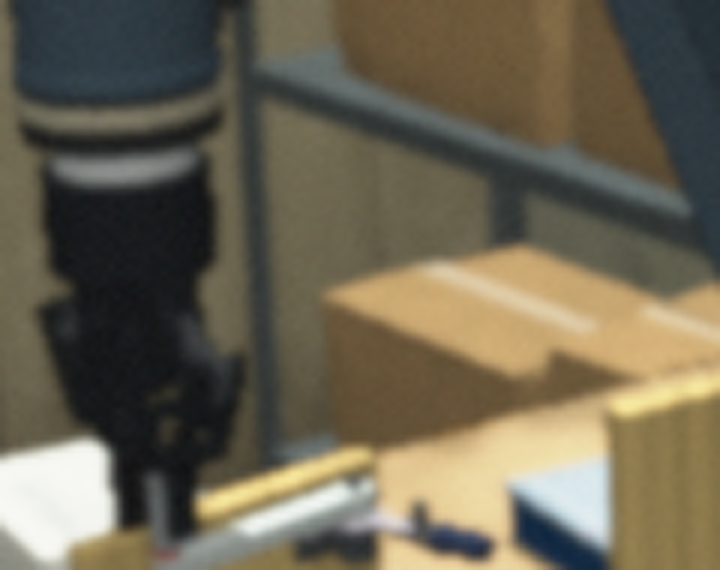

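```bash
python3 -m inch '[{"hand":0.3,"slide":[0,0.0008,0],"delta_rot":[0,0,0]},{"hand":0.3,"slide":[0,0,0],"delta_rot":[0,0,0]}]'
python3 -c "
from h import *
rad('r',RD)"
```

```text
t: 26.72
tool_pos: [0.5919, 0.2007, 0.1963]
eef_rot: [-1.754, 1.569, 3.03]
wrist_force: [-12.3, 0.1, 7.7]
width: 0.299
r ang 1.6165 r 0.1111 z 0.1963 Ftan 12.3 Frad 0.7 F [-12.3   0.1   7.7] jaw 0.071 t 26.73 w 0.299
```

```bash
python3 -m inch '[{"hand":0.3,"slide":[0,-0.006,0],"delta_rot":[0,0,0]},{"hand":0.4,"slide":[0,-0.001,0],"delta_rot":[0,0,0]},{"hand":0.4,"slide":[-0.02,0,0],"delta_rot":[0,0,0]},{"hand":0.4,"slide":[-0.04,0,0],"delta_rot":[0,0,0]},{"hand":0.4,"slide":[-0.04,0,0],"delta_rot":[0,0,0]},{"hand":0.4,"slide":[-0.02,-0.03,0],"delta_rot":[0,0,0]},{"hand":0.4,"slide":[0,-0.06,0],"delta_rot":[0,0,0]},{"hand":0.4,"slide":[0,-0.06,0],"delta_rot":[0,0,0]}]'
python3 - <<'E'
from h import *
goto(.40,.35,.316,.07)
E
```

```text
t: 27.72
tool_pos: [0.4353, 0.1891, 0.3163]
eef_rot: [1.84, 1.57, 0.34]
wrist_force: [0.6, 0.2, 1.4]
width: 0.402
pos [0.4353 0.1891 0.3163] jaw 0.071 turn [ 0.04 -0.01 -0.05] slide after turn [   0.3  -23.9 -162.9] t 27.73 F [0.6 0.2 1.4] w 0.402 q [ 0.41  0.16  0.12  1.52 -0.    1.91]
T z axis [ 0.07  -0.998  0.   ]
```

```bash
python3 -m inch '[{"hand":0.4,"slide":[0,-0.005,-0.04],"delta_rot":[0,0,0]},{"hand":0.4,"slide":[0,-0.005,-0.05],"delta_rot":[0,0,0]},{"hand":0.4,"slide":[0,-0.005,-0.05],"delta_rot":[0,0,0]},{"hand":0.4,"slide":[0,-0.005,-0.05],"delta_rot":[0,0,0]},{"hand":0.4,"slide":[0,0,0],"delta_rot":[0,0,0]}]'
python3 - <<'E'
from h import *
im=camera("top");crop("t",im,190,160,380,300,4,"t20")
im2=camera("scene");crop("t",im2,180,130,350,280,4,"s20")
E
```

```text
t: 28.35
tool_pos: [0.4023, 0.3801, 0.3156]
eef_rot: [-1.38, 1.57, -2.877]
wrist_force: [1.1, 0.7, 0.2]
width: 0.403
```

View pics/t20.png

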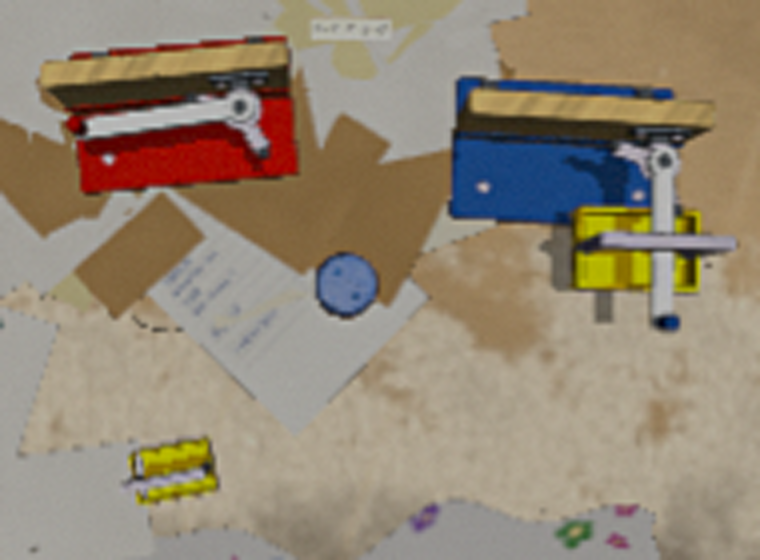

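View pics/s20.png

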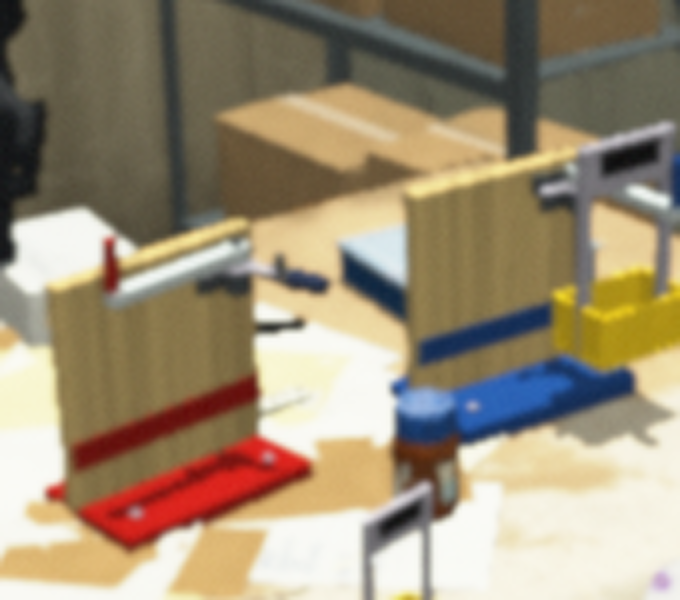

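Both pictures agree: the caddy hangs across the blue arm, the red arm lies along its board, and the bottle hasn't moved. I'll check the angles numerically.

Run:
```python
from h import *
def C(x,y,z):return toz("top",((x+.5)/4-.5+190,(y+.5)/4-.5+160),z)
for nm,h,p,ref in(("red",(241,107),(76,125),1.642),("blue",(664,160),(667,322),1.511+np.pi/2)):
    H=C(*h,.196);P=C(*p,.23);v=P-H;a=np.arctan2(v[1],v[0])%6.2832;print(nm,H.round(4),P.round(4),a.round(3),"off",round(a-ref,3),np.linalg.norm(v[:2]).round(4))
a=C(598,240,.23);b=C(736,243,.23);print("bar centre",(a+b)/2,np.linalg.norm(a-b))
for k in("glue_bottle","tape_black","element_spool","terminal_block"):
    r=models.mark_of("top",k)
    if r:print(k,np.round(r[0]["position"],1))
rad("",RD)
```

```text
red [0.596  0.0886 0.196 ] [0.5808 0.196  0.23  ] 1.711 off 0.069 0.1085
blue [ 0.5586 -0.198   0.196 ] [ 0.4487 -0.1922  0.23  ] 3.089 off 0.007 0.11
bar centre [ 0.50164411 -0.19319624  0.23      ] 0.09191348152902341
glue_bottle [276.8 162.9]
tape_black [178.3 259.8]
element_spool [357.6 223.4]
terminal_block [272.3 234.7]
 ang 2.1644 r 0.3461 z 0.3168 Ftan 1.0 Frad -0.1 F [-0.8 -0.6 -0.4] jaw 0.07 t 28.65 w 0.399
```

The red arm stopped at +0.07 rad, which matches where the stud appears in the first picture. Both hooks are within 0.12 rad, and the robot is clear. Handing in.

```bash
python3 -c "
from rig import sign_off
print(sign_off())"
```

```text
the job is handed in; nothing more can be done
None
```

I did all three steps in order and handed the job in at about 28.7 s of the 72 s; no verdict was reported.

- **Blue hook:** I swung it out until it met its stop and pressed with about 12.7 N at the pin. In the last pictures it is about 0.01 rad from square. The stop contact itself suggested about 0.03 rad, still well inside 0.12.
- **Caddy:** I lifted it over the red pin, slid it onto the blue arm and lowered it until it rested there (about 6 N at the wrist). I then released it. It hangs upright by its bar, about 57 mm from the hinge and centred to within a few mm.
- **Red hook:** I folded it to its stop and pressed with about 12.3 N at the pin. It ended about 0.07 rad from parallel, which fits a stop set near its limit. The upward wrist force was higher here (7.7 N, against 4.3 N at blue). I put that down to friction on the pin; the fingertips were about 6 mm above the board edge.

**Bystanders:** in the final close-up pictures the bottle stands where it was. My last numeric check with the mark detector was unreliable: it found the tape in place but mixed up the bottle, terminal block and spool. The spool looked undisturbed in the last top picture that showed it, just before I folded the red hook. I did not separately confirm the terminal block.

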